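# Make room in the kimchi fridge drawer and slide a side-dish box into the row

### The job

Put the full side-dish box from the cutting board away in the half-open kimchi fridge drawer: it belongs in the middle of the row, with two boxes on either side. Nudge the boxes apart along the tray to open the gap, without tipping them or lifting them out, and keep the full box level all the way. Leave it slid right back against the partition, with all five boxes standing flat and square in one row, and leave the jar, mug and timer on the board where they are.

Things in the scene. Friction and masses are not known exactly. Their poses are not given: they have to be found in the camera images.
- dish_mid (a point): middle of the full box to put away, 39 mm above its underside; it stands on the walnut board (20 mm thick). Steel box, white lid: 120 mm long (x) x 80 wide (y) x 46 high to the lid's top, with an upright grip rib on the lid. Some 0.34 to 0.5 kg. z up.
- dish_rib (a point): on the same box, middle of its grip rib, 62 mm above the box's underside. The rib runs along x: 60 mm long, 12 mm thick in y, rising 32 mm from the lid to 78 mm above the underside. It can be pinched across its 12 mm with the tool leaning any way along its length.
- row1_mid (a point): middle of a full side-dish box standing in the tray, with rib, of the same make, size and axes as the box to put away, the point likewise 39 mm above its underside; first from the left seen from the robot (largest y in the drawer frame).
- row2_mid (a point): middle of a full side-dish box standing in the tray, with rib, of the same make, size and axes as the box to put away, the point likewise 39 mm above its underside; second from the left. The new box goes between this one and row3.
- row3_mid (a point): middle of a full side-dish box standing in the tray, with rib, of the same make, size and axes as the box to put away, the point likewise 39 mm above its underside; third from the left. The row starts spread out with uneven gaps of 1 to 45 mm, none wide enough for a box, each box up to 7 mm short of the partition.
- row4_mid (a point): middle of a full side-dish box standing in the tray, with rib, of the same make, size and axes as the box to put away, the point likewise 39 mm above its underside; fourth from the left (smallest y). The tray floor is smooth: pushed sideways at the middle of its rib a row box slides, with its neighbour some 2 to 5 N; pushed off its middle it turns and takes more room.
- drawer: fixed drawer, half open; the boxes stand on its grey tray. Origin on the tray floor, mid width, at the front face of the partition closing the tray behind the row; x into the fridge, y left, z up. Tray inside 410 mm wide (y), 200 long (x): five boxes leave 10 mm. Walls and partition 66 mm high, 12 thick. The drawer front starts at x = -0.200, is 45 mm thick, 75 high over the tray floor.
- place (a point): fixed point on the tray floor under the middle of the place to fill: 60 mm before the partition, at mid width; axes as the drawer's. A box pushed home there has its middle 39 mm above this point.
- fridge: fixed kimchi fridge, 540 mm wide (y), 600 deep (x), axes as the drawer's. Origin at z = 0, mid width, under the front edge of its top panel. This panel, underside 215 and top 250 mm above the worktop, covers the rear half of the row: its edge is within 12 mm of straight above the ribs' middles, so they are reached only with the tool leaning back to the robot, 30 to 45 degrees off vertical.
- jar: glass jar with its steel screw lid, 76 mm across, 115 mm high, standing at the far end of the board; origin under its foot. Leave alone.
- mug: teal ceramic mug, 80 mm across, 92 mm high, standing at the far end of the board; origin under its foot. Leave alone.
- timer: square press-button kitchen timer, 62 x 62 x 24 mm, lying flat on the board on the side away from the fridge; origin under its centre. Leave alone.
There are look-alikes about, which are no part of the job. What is shaped like the part that bears row3_mid but purple is not meant. What is shaped like the part that bears row2_mid but blue is not meant.

How it is judged:
By the outcome, as a careful person would: the job done as asked, in the order asked, and still so for the second after the job is handed in, with the robot touching nothing.
It also fails if it takes over 67 s, if anything falls off the work surface, if the arm or the gripper's body presses on something with over 40 N, if the wrist force passes 120 N, or if a joint passes its speed limit or range.

### The arm

A 6-joint arm with a two-finger parallel gripper is mounted at the origin on the work surface. World frame = base frame: x ahead of the robot, y to its left, z up, the work surface at z = 0. Lengths are in m, angles in rad, forces in N, time in s.
With the tool pointing down it reaches from about 0.35 to 0.975 m from the base axis. Payload 4.9 kg.
Tool frame: the origin (TCP) lies at the very end of the fingers, on their centre line; the grasp point (between the pads) lies 19 mm behind it (manip.hold_point_z is the distance from the TCP to the grasp point, in m); z points along the fingers, y is the direction in which the jaws open and shut (so a half turn about z gives the same grasp; the last joint's range is limited). The gripper opens to 85 mm and grips with 20 to 120 N. Pads are 22 mm wide; open, the fingers measure 114 mm over their backs; the gripper's body (76 mm by 85 mm) begins 54 mm behind the grasp point. The pads swing forward as they close: fully open they stand 13 mm farther back than shut.
Start: joints at [1.182, 0.053, 1.613, -0, 1.476, -0.119], TCP at [0.167, 0.602, 0.231] pointing down, gripper open.
Joint ranges: [-3.01, 3.01], [-1.01, 2.22], [0.06, 2.58], [-1.02, 4.17], [0.09, 2.62], [-3.14, 3.14]. Speed limits (rad/s): [2.57, 2.57, 3.14, 3.14, 3.14, 3.14].

### API

Orientations are given as a unit quaternion [w, x, y, z].
In Python, from plant import manip gives the robot as it stands. The module is installed in compiled form; this text tells all that it offers.
- The arm moves only by the shell command python3 -m creep 'ROWS'. ROWS is JSON, a list of rows, each a list of 7 numbers: the turn, a rotation vector about the tool's x, y, z in degrees, then the shift along the tool's x, y, z in m, then the opening, from 0 (shut) to 1 (fully open). In form: [[ax, ay, az, tx, ty, tz, jaw], ...]. A call has 1 to 20 rows; each row shifts and turns the commanded pose from where the row before left it, along the tool's axes as they then stand; what a row does not reach is not made up. A row lasts 1/12 s, in which the tool goes at most 41.7 mm and 7.16 degrees, less where a joint would pass 70% of its speed; a pose out of reach is approached as far as the arm can. A call is refused whole if a number of a shift passes 0.0417 or a number of a turn 7.16, either way. A call with a gripper value outside its range is refused whole. The fingers move at their own pace and stop on an object; the grip force is fixed at half the most. Time passes only in rows, so rows that do not move let the fingers close. It gives the time, the measured TCP pose, the force and the opening at its end, in the units of the state.
- manip.state(): the state, without advancing time (a new reading comes with each control period).
- manip.grab_frame(name): name is "scene" or "top"; returns the picture (400x640x3 uint8, blue, green, red); there is no depth.
- manip.get_calibration(name): a dict with "fx", "fy", "cx", "cy" (pixels), "xyz" and "attitude" of the camera in the world. Camera axes: x right, y down, z forward; pixel columns grow to the right and rows downward; lengths in m; the calibration is good to about 2 mm. A picture is of the moment at which its call begins. get_calibration takes no time and is no camera call.
- manip.job_done(): hands the job in, once; it reports no verdict.
Trained networks look in the newest picture that a camera, given by its name, has taken for a name from the list of things; names that differ only in an ending like _2 or _b are one class to them, and where a whole thing is asked for, a point or a joint stands for the part that bears it (a point fixed in the world has none). Each returns a list of dicts, best first, with "confidence" (0 to 1); they miss things now and then, are a little off and sometimes report something else, mostly with a low value. They report only what shows in the picture. A call takes as long as a camera call. They do not tell look-alikes from the thing itself.
- manip.cut_out(target, camera): "pixels" (400x640 bool, what is visible of it) and "rect" ([left, top, right, bottom] in pixels, round what is visible of it).
The state is a dict: "time": time; "joint_pos": joint angles; "joint_vel": joint speeds; "joint_efforts": joint torques, N m; "tool_pos": TCP position; "tool_rot": TCP orientation; "contact_force": force on the tool from outside, world axes, zero at the start; "ft_torque": the same for the moment, N m; "gripper_width": opening from 0.0 (shut) to 1.0 (fully open).
Only numpy, scipy, OpenCV 4.12 (cv2) and the standard library are available. Lean on these libraries where they do the work, as an engineer would, in place of code of your own. Each camera call takes 0.05 s, during which the arm holds its last target.

## Working session

There is one attempt and no reset: what is moved stays moved. The work goes in short steps, Python scripts to look and compute and a shell command to move; the robot and the scene stay as the last step left them, time stands still between calls to the robot, and variables do not carry over. Pictures are saved under pics/ and viewed, and the job is handed in when it is done.

```bash
ls; mkdir -p pics; python3 - <<'E'
from plant import manip
import cv2,json
print(manip.state())
for n in("scene","top"):
    f=manip.grab_frame(n);cv2.imwrite(f"pics/{n}0.png",f);print(n,manip.get_calibration(n))
print(manip.hold_point_z)
E
```

```text
pics
{'time': 0.0, 'joint_pos': array([ 1.18200456e+00,  5.33445149e-02,  1.61428218e+00,  3.08627264e-06,
        1.47599478e+00, -1.19014567e-01]), 'joint_vel': array([-0.00139128,  0.00044986, -0.00127237,  0.00065532, -0.00103183,
        0.00036699]), 'joint_efforts': array([ 4.92965264e-04, -3.93686628e+01, -3.70173705e+01, -9.13578810e-05,
        7.24778758e-03, -3.52950522e-06]), 'tool_pos': array([0.16634519, 0.60181747, 0.23007773]), 'tool_rot': array([-2.56290389e-04,  1.34480003e-01,  9.90915788e-01, -9.81502035e-04]), 'contact_force': array([-0.09941145, -0.14471082,  0.48867535]), 'ft_torque': array([0.00900587, 0.00271186, 0.07454837]), 'gripper_width': 1.0021171240855382}
scene {'fx': 478.071557487516, 'fy': 478.071557487516, 'cx': 319.66142618559456, 'cy': 202.0098627173434, 'xyz': array([-0.08549098,  0.17749677,  1.77312181]), 'attitude': array([ 0.08921741, -0.56963963,  0.80620514, -0.13260552])}
top {'fx': 496.6408579986543, 'fy': 496.6408579986543, 'cx': 319.110387765927, 'cy': 197.21300150895237, 'xyz': array([ 0.28980974, -0.01622111,  1.58290865]), 'attitude': array([ 0.03140496, -0.70368474,  0.70863042, -0.04104206])}
0.0187
```

View pics/scene0.png

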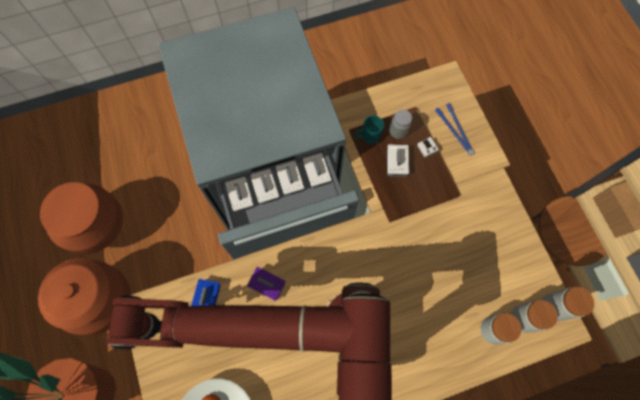

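View pics/top0.png

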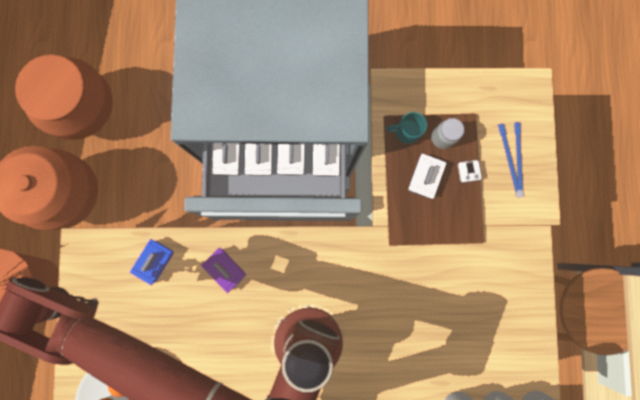

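```bash
cat > h.py <<'E'
import numpy as np,cv2
from scipy.spatial.transform import Rotation as R
from plant import manip
C={n:manip.get_calibration(n) for n in("scene","top")}
def Rm(n):
    w,x,y,z=C[n]["attitude"];return R.from_quat([x,y,z,w]).as_matrix()
def proj(n,P):
    c=C[n];q=(np.atleast_2d(P)-c["xyz"])@Rm(n)
    return np.c_[c["fx"]*q[:,0]/q[:,2]+c["cx"],c["fy"]*q[:,1]/q[:,2]+c["cy"]]
def back(n,uv,z):
    c=C[n];uv=np.atleast_2d(uv).astype(float)
    d=np.c_[(uv[:,0]-c["cx"])/c["fx"],(uv[:,1]-c["cy"])/c["fy"],np.ones(len(uv))]@Rm(n).T
    s=(z-c["xyz"][2])/d[:,2];return c["xyz"]+d*s[:,None]
def crop(img,x0,y0,x1,y1,k,name):
    cv2.imwrite(name,cv2.resize(img[y0:y1,x0:x1],None,fx=k,fy=k,interpolation=cv2.INTER_CUBIC))
E
python3 - <<'E'
from h import *
t=cv2.imread('pics/top0.png');s=cv2.imread('pics/scene0.png')
crop(t,170,120,370,230,4,'pics/t_row.png')
crop(t,370,100,530,220,5,'pics/t_board.png')
crop(s,190,140,380,260,4,'pics/s_row.png')
for n in("top","scene"):
  manip.grab_frame(n)
  for k in("dish_mid","row1_mid","drawer","fridge","jar","mug","timer"):
    for d in manip.cut_out(k,n):
      p=d["pixels"];m=np.argwhere(p).mean(0)[::-1]
      print(n,k,round(d["confidence"],2),np.round(d["rect"]),p.sum(),m.round(1))
      np.save(f"pics/m_{n}_{k}_{int(m[0])}.npy",p)
print(manip.state()["time"])
E
```

```text
top drawer 0.78 [188. 141. 360. 220.] 8235 [273.7 192.8]
top fridge 0.9 [168.   0. 372. 192.] 29110 [271.7  74.5]
top fridge 0.34 [212. 142. 242. 179.] 878 [226.4 158.7]
top jar 0.97 [433. 118. 469. 149.] 661 [447.7 133.4]
top jar 0.2 [187. 140. 364. 222.] 8371 [273.7 192.7]
top mug 0.87 [389. 112. 429. 144.] 773 [409.9 127.6]
top timer 0.75 [461. 162. 483. 186.] 429 [469.9 171.5]
top timer 0.42 [276. 144. 302. 176.] 780 [291.3 159.4]
scene dish_mid 0.64 [387. 146. 411. 178.] 630 [397.4 160.8]
scene row1_mid 0.98 [226. 176. 255. 213.] 698 [238.5 195.3]
scene drawer 0.58 [219. 148. 357. 260.] 6680 [285.1 212.7]
scene fridge 0.86 [158.   6. 346. 233.] 23008 [249.7  99.9]
scene fridge 0.27 [387. 146. 410. 178.] 692 [397.1 160.4]
scene jar 0.92 [388. 110. 412. 138.] 469 [400.1 124.3]
scene mug 0.76 [351. 115. 383. 145.] 517 [370.8 129.6]
scene timer 0.74 [416. 139. 437. 161.] 264 [426.9 147.3]
0.9
```

View pics/t_row.png

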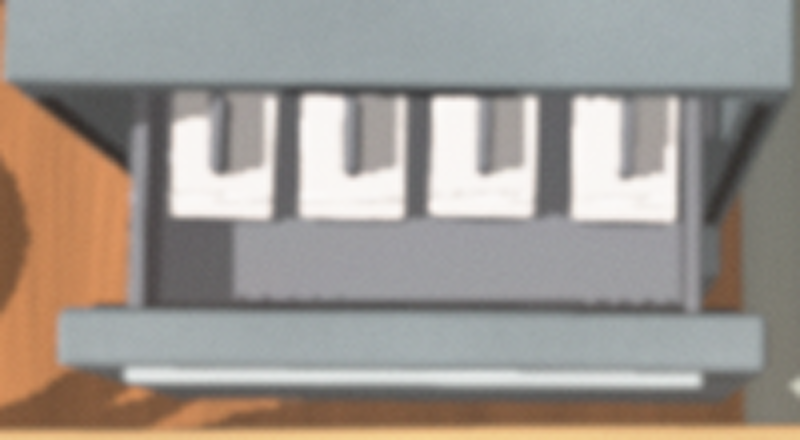

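View pics/t_board.png

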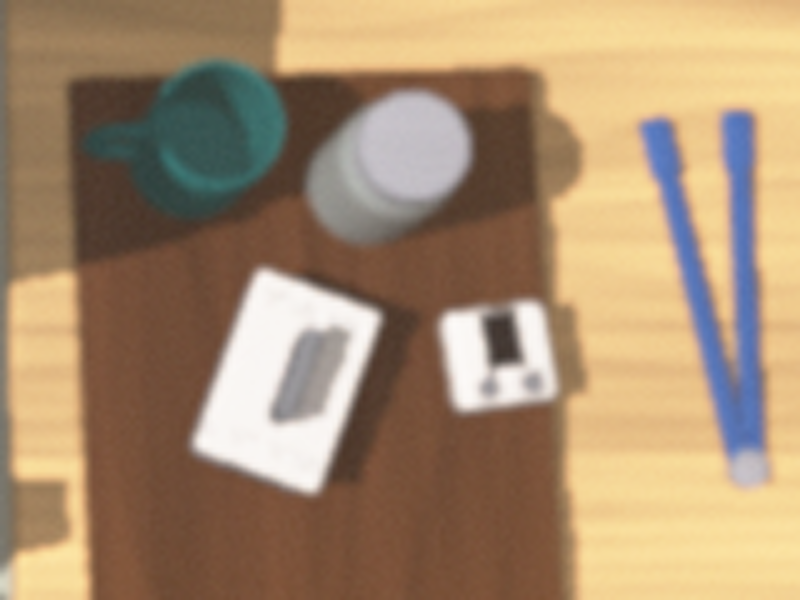

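View pics/s_row.png

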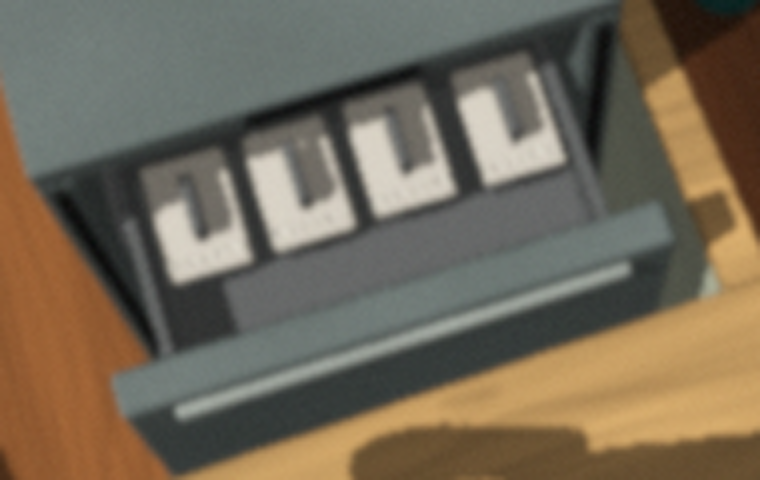

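```bash
python3 - <<'E'
from h import *
np.set_printoptions(precision=4,suppress=True)
T=lambda x,y:(170+x/4,120+y/4)
S=lambda x,y:(190+x/4,140+y/4)
# panel front edge corners
print("panel top",back("top",[T(8,78),T(790,84)],.25));print("panel scene",back("scene",[S(35,178),S(615,8)],.25))
# lid front corners, triangulate
t=[T(168,216),T(272,218),T(298,218),T(404,220),T(429,218),T(533,220),T(574,219),T(676,221)]
s=[S(175,284),S(252,263),S(275,253),S(356,232),S(376,219),S(456,198),S(486,188),S(566,165)]
def ray(n,uv):
    p=back(n,[uv],0)[0];c=C[n]["xyz"];d=p-c;return c,d/np.linalg.norm(d)
for a,b in zip(t,s):
    c1,d1=ray("top",a);c2,d2=ray("scene",b)
    A=np.c_[d1,-d2];k=np.linalg.lstsq(A,c2-c1,rcond=None)[0]
    p,q=c1+k[0]*d1,c2+k[1]*d2;print((p+q)/2,np.linalg.norm(p-q))
B=lambda x,y:(370+x/5,100+y/5)
print("dish",back("top",[B(260,268),B(383,318),B(320,495),B(192,450)],.066))
E
```

```text
panel top [[ 0.5872  0.364   0.25  ]
 [ 0.5805 -0.1684  0.25  ]]
panel scene [[ 0.5834  0.3633  0.25  ]
 [ 0.5686 -0.1565  0.25  ]]
[0.5192 0.2908 0.0657] 0.0017005075170394353
[0.5216 0.216  0.0435] 0.0021615745033108412
[0.5187 0.1929 0.0596] 0.0007034301545995904
[0.52   0.1132 0.0393] 0.0018440567533066525
[0.5181 0.0921 0.062 ] 0.001986427878398088
[0.5184 0.0122 0.046 ] 0.0021594733778348752
[ 0.5201 -0.0194  0.0409] 0.0032184454497850784
[ 0.5181 -0.1002  0.0381] 0.0017876539739316365
dish [[ 0.58   -0.3583  0.066 ]
 [ 0.5481 -0.434   0.066 ]
 [ 0.438  -0.3913  0.066 ]
 [ 0.4664 -0.313   0.066 ]]
```

```bash
python3 - <<'E'
from h import *
t=cv2.imread('pics/top0.png');s=cv2.imread('pics/scene0.png')
crop(t,196,135,286,205,8.8,'pics/t1.png')
crop(t,270,135,360,205,8.8,'pics/t2.png')
crop(s,215,165,305,235,8.8,'pics/s1.png')
crop(s,270,145,360,215,8.8,'pics/s2.png')
E
```

```text
(no output)
```

View pics/t1.png

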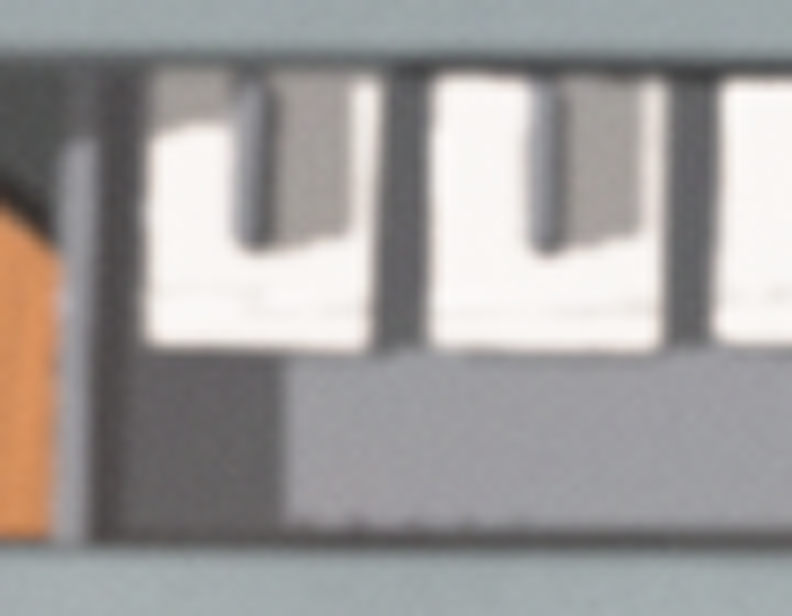

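View pics/t2.png

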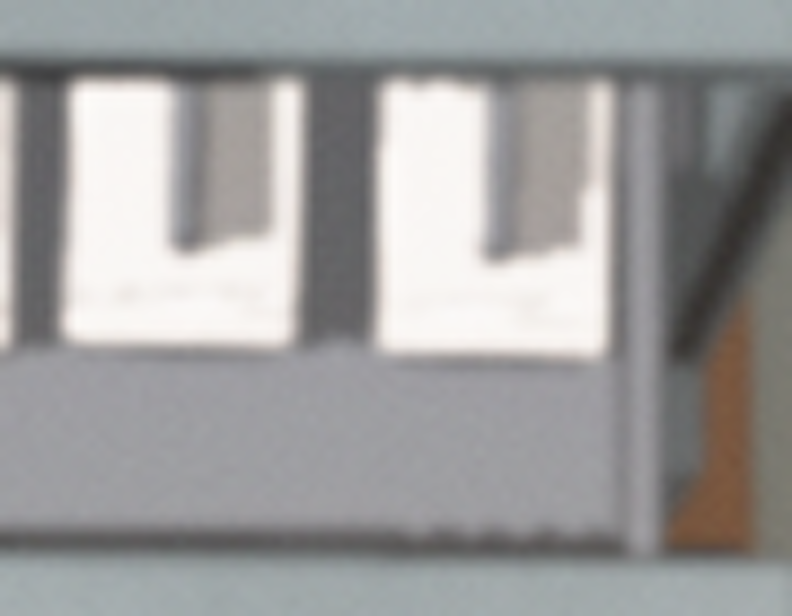

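View pics/s1.png

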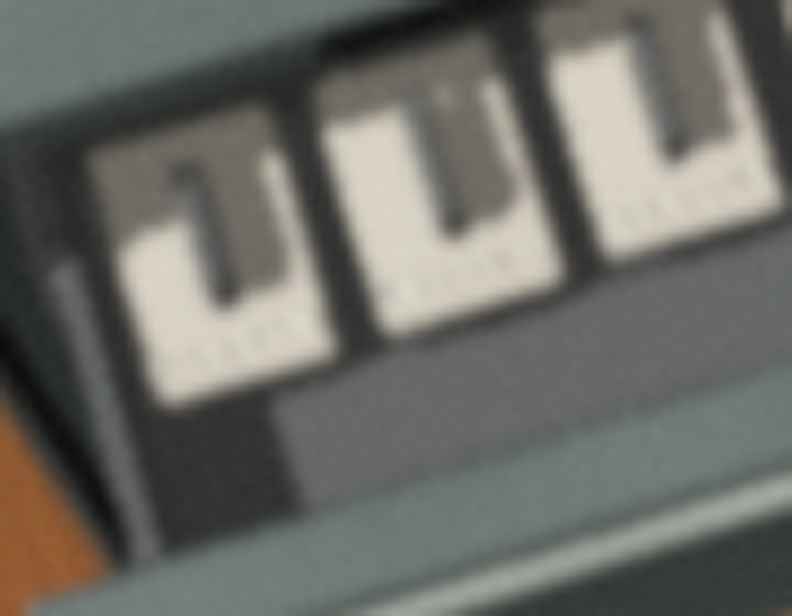

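View pics/s2.png

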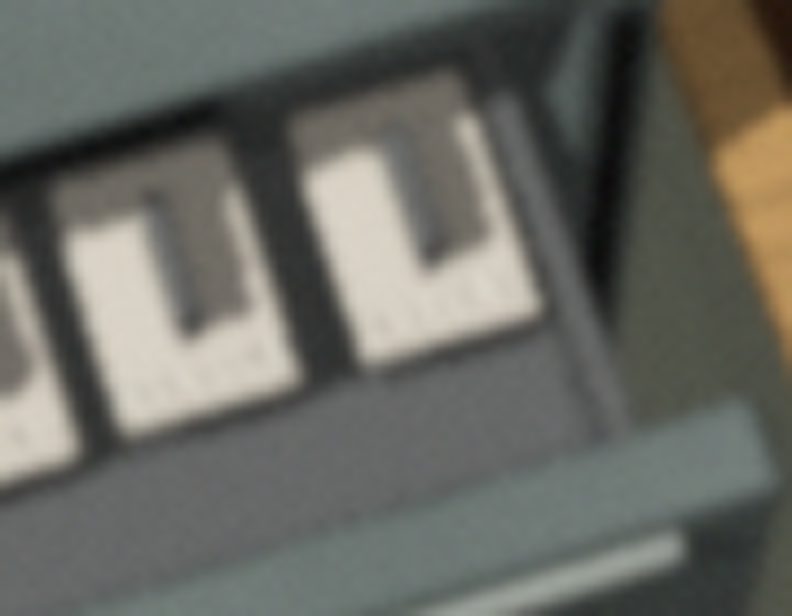

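```bash
cat > fit.py <<'E'
from h import *
from scipy.optimize import least_squares
np.set_printoptions(precision=4,suppress=True)
k=8.8
T1=lambda x,y:(196+(x-4)/k,135+(y-4)/k);T2=lambda x,y:(270+(x-4)/k,135+(y-4)/k)
S1=lambda x,y:(215+(x-4)/k,165+(y-4)/k);S2=lambda x,y:(270+(x-4)/k,145+(y-4)/k)
# box i: (cam, px, local dx,dy,z)
M=[]
def lid(cam,i,l,r):M.extend([(cam,i,l,(-.06,.04,.046)),(cam,i,r,(-.06,-.04,.046))])
lid("top",0,T1(143,348),T1(370,348));lid("top",1,T1(428,350),T1(662,352));lid("top",2,T2(60,347),T2(298,347));lid("top",3,T2(376,354),T2(608,356))
lid("scene",0,S1(160,405),S1(338,357));lid("scene",1,S1(385,337),S1(563,280));lid("scene",2,S2(120,437),S2(302,380));lid("scene",3,S2(360,365),S2(542,310))
# rib top front end centre
for i,p in enumerate([T1(250,247),T1(543,250),T2(183,248),T2(495,255)]):M.append(("top",i,p,(-.03,0,.072)))
for i,p in enumerate([S1(226,300),S1(455,232),S2(190,330),S2(430,262)]):M.append(("scene",i,p,(-.03,0,.072)))
W=[("top",T1(97,500),T1(99,160),.205),("top",T2(628,535),T2(630,100),-.205),("scene",S1(162,545),S1(78,265),.205),("scene",S2(608,435),S2(492,100),-.205)]
F=[("top",T1(100,545)),("top",T2(600,553)),("scene",S1(700,395)),("scene",S1(200,545)),("scene",S2(100,600)),("scene",S2(600,440))]
def unpack(p):
    x0,y0,z0,f=p[:4];b=p[4:16].reshape(4,3);off=dict(top=p[16:18],scene=p[18:20]);return x0,y0,z0,f,b,off
def W2(p,q):
    x0,y0,z0,f=p[:4];c,s=np.cos(f),np.sin(f);q=np.asarray(q)
    return np.array([x0+c*q[0]-s*q[1],y0+s*q[0]+c*q[1],z0+q[2]])
def ld(cam,off,a,b,uv):
    A,B=proj(cam,[a,b])+off;d=(B-A)/np.linalg.norm(B-A);n=np.array([-d[1],d[0]]);return (np.array(uv)-A)@n
def res(p):
    x0,y0,z0,f,b,off=unpack(p);r=[]
    for cam,i,uv,l in M:
        bx,by,ya=b[i];c,s=np.cos(ya),np.sin(ya)
        q=W2(p,[bx+c*l[0]-s*l[1],by+s*l[0]+c*l[1],l[2]]);r.extend((proj(cam,q)[0]+off[cam]-uv)*(1 if abs(l[1])>0 else .4))
    for cam,u,v,y in W:
        for uv in(u,v):r.append(ld(cam,off[cam],W2(p,(-.2,y,.066)),W2(p,(0,y,.066)),uv))
    for cam,uv in F:r.append(ld(cam,off[cam],W2(p,(-.2,-.2,.075)),W2(p,(-.2,.2,.075)),uv))
    r.extend(p[16:20]/.5);r.extend(b[:,2]/.03)
    r.extend(np.clip(b[:,0]+.0635,None,None)/.003)
    return np.array(r)
if __name__=="__main__":
    p0=np.r_[.64,.1,.01,0,np.ravel([[-.063,y,0] for y in(.15,.05,-.05,-.16)]),0,0,0,0]
    for zf in(None,-.01,0,.01,.02):
        g=res if zf is None else (lambda p:np.r_[res(p),(p[2]-zf)*1e5])
        o=least_squares(g,p0);print(zf,o.cost,o.x[:4]);
        if zf is None: print(o.x[4:16].reshape(4,3),o.x[16:]);np.save("fit.npy",o.x);J=o.jac;print("sd",np.sqrt(np.diag(np.linalg.inv(J.T@J)))[:4]*.6)
    p=np.load("fit.npy")
    for i in range(4):print("row",i+1,W2(p,(p[4+3*i],p[5+3*i],.039)))
    print("panel check local",[(q-W2(p,(0,0,0)))for q in back("top",[(172,139.5),(367.5,141)],.25)])
    print("place",W2(p,(-.06,0,0)))
E
python3 fit.py
```

```text
None 3.702325481096178 [ 0.6437  0.0992  0.0154 -0.0142]
[[-0.0652  0.1526 -0.0045]
 [-0.0651  0.052  -0.0003]
 [-0.0633 -0.0481  0.0007]
 [-0.0648 -0.1577 -0.0017]] [ 0.222   0.118  -0.2989 -0.0447]
sd [0.0013 0.0011 0.0042 0.0039]
-0.01 9.938931808179683 [ 0.649   0.1    -0.01   -0.0146]
0 6.024188172001477 [ 0.6469  0.0997  0.     -0.0145]
0.01 3.991961872418842 [ 0.6449  0.0994  0.01   -0.0143]
0.02 3.913619421234741 [ 0.6428  0.099   0.02   -0.0142]
row 1 [0.5808 0.2526 0.0544]
row 2 [0.5794 0.1521 0.0544]
row 3 [0.5798 0.052  0.0544]
row 4 [ 0.5767 -0.0575  0.0544]
panel check local [array([-0.0566,  0.2648,  0.2346]), array([-0.0633, -0.2676,  0.2346])]
place [0.5838 0.1    0.0154]
```

```bash
cat > g.py <<'E'
from h import *
np.set_printoptions(precision=4,suppress=True)
F=-.0142
def tool(theta,yaw):  # tool y = local y, leaning back by theta
    return R.from_euler('z',yaw)*R.from_matrix(np.array([[-1,0,0],[0,1,0],[0,0,-1]]).T)*R.from_euler('y',-theta,degrees=True)
def now():
    s=manip.state();w,x,y,z=s["tool_rot"];return s,s["tool_pos"],R.from_quat([x,y,z,w])
def rel(theta=None,yaw=F,tcp=None):
    s,p,r=now();q=r if theta is None else tool(theta,yaw)
    rv=np.degrees((r.inv()*q).as_rotvec());print("turn",rv)
    if tcp is not None:print("shift in final tool axes",q.inv().apply(np.array(tcp)-p),"world",np.array(tcp)-p)
    print("t",round(s["time"],2),"pos",p,"yawY",np.degrees(np.arctan2(*r.as_matrix()[[1,0],1]))-90,"z",r.as_matrix()[:,2],"F",s["contact_force"],"w",s["gripper_width"])
def tcp_for(g,theta,yaw=F):
    return np.array(g)+.0187*tool(theta,yaw).as_matrix()[:,2]
E
python3 - <<'E'
from g import *
g=tcp_for((.5794,.1521,.0154+.072),40);print(g)
rel(40,F,g-.12*tool(40,F).as_matrix()[:,2])
E
```

```text
[0.5914 0.1519 0.0731]
turn [ -5.1131 -39.7787 -14.0445]
shift in final tool axes [-0.2286 -0.4444  0.2784] world [ 0.3477 -0.4493 -0.0663]
t 0.9 pos [0.1666 0.6024 0.2313] yawY -15.459499871286027 z [-0. -0. -1.] F [ 0.0645  0.2454 -0.1577] w 0.9981073264402022
```

```bash
python3 -m creep '[[-0.73,-5.68,-2.01,0,0,0,0.4],[-0.73,-5.68,-2.01,0,0,0,0.4],[-0.73,-5.68,-2.01,0,0,0,0.4],[-0.73,-5.68,-2.01,0,0,0,0.4],[-0.73,-5.68,-2.01,0,0,0,0.4],[-0.73,-5.68,-2.01,0,0,0,0.4],[-0.73,-5.68,-2.01,0,0,0,0.4]]'; python3 - <<'E'
from g import *
g=tcp_for((.5794,.1521,.0154+.072),40)
rel(40,F,g-.12*tool(40,F).as_matrix()[:,2])
E
```

```text
time: 1.48
tool_pos: [0.1663, 0.603, 0.2324]
tool_rot: [0.344, 0.006, 0.939, -0.001]
contact_force: [0.0, -0.6, 0.2]
gripper_width: 0.399
turn [0.1637 0.251  0.0754]
shift in final tool axes [-0.2282 -0.445   0.2794] world [ 0.348  -0.45   -0.0674]
t 1.48 pos [0.1663 0.603  0.2324] yawY -0.6504504481536912 z [ 0.6461 -0.0063 -0.7632] F [ 0.0186 -0.5609  0.2328] w 0.3991844916161375
```

```bash
python3 -m creep '[[0,0,0,-0.0142,-0.0278,0.0174,0.4],[0,0,0,-0.0142,-0.0278,0.0174,0.4],[0,0,0,-0.0142,-0.0278,0.0174,0.4],[0,0,0,-0.0142,-0.0278,0.0174,0.4],[0,0,0,-0.0142,-0.0278,0.0174,0.4],[0,0,0,-0.0142,-0.0278,0.0174,0.4],[0,0,0,-0.0142,-0.0278,0.0174,0.4],[0,0,0,-0.0142,-0.0278,0.0174,0.4],[0,0,0,-0.0142,-0.0278,0.0174,0.4],[0,0,0,-0.0142,-0.0278,0.0174,0.4],[0,0,0,-0.0142,-0.0278,0.0174,0.4],[0,0,0,-0.0142,-0.0278,0.0174,0.4],[0,0,0,-0.0142,-0.0278,0.0174,0.4],[0,0,0,-0.0142,-0.0278,0.0174,0.4]]'; python3 - <<'E'
from g import *
g=tcp_for((.5794,.1521,.0154+.072),40)
rel(40,F,g-.08*tool(40,F).as_matrix()[:,2])
cv2.imwrite('pics/top1.png',manip.grab_frame("top"));cv2.imwrite('pics/scene1.png',manip.grab_frame("scene"))
i=cv2.imread('pics/top1.png');j=cv2.imread('pics/scene1.png')
crop(i,180,100,380,220,4,'pics/t1a.png');crop(j,190,120,350,240,5,'pics/s1a.png')
print(proj("top",manip.state()["tool_pos"]),proj("scene",manip.state()["tool_pos"]))
E
```

```text
time: 2.65
tool_pos: [0.4708, 0.2075, 0.1729]
tool_rot: [0.343, 0.007, 0.939, -0.002]
contact_force: [0.4, 0.3, 0.3]
gripper_width: 0.401
turn [ 0.0388  0.0806 -0.0001]
shift in final tool axes [-0.0288 -0.0538  0.0745] world [ 0.0692 -0.0548 -0.0385]
t 2.65 pos [0.4708 0.2075 0.1729] yawY -0.7887091253252123 z [ 0.6438 -0.0085 -0.7651] F [0.4103 0.348  0.289 ] w 0.40137705341101426
[[234.9928 184.8331]] [[256.1309 206.1677]]
```

View pics/t1a.png

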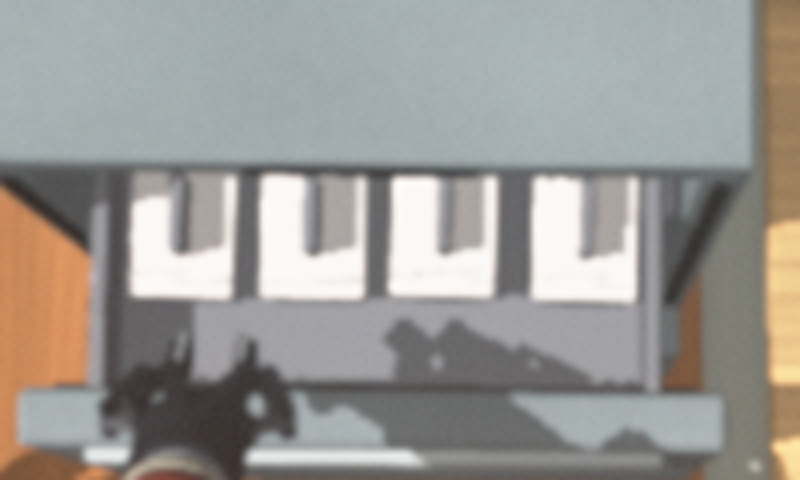

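View pics/s1a.png

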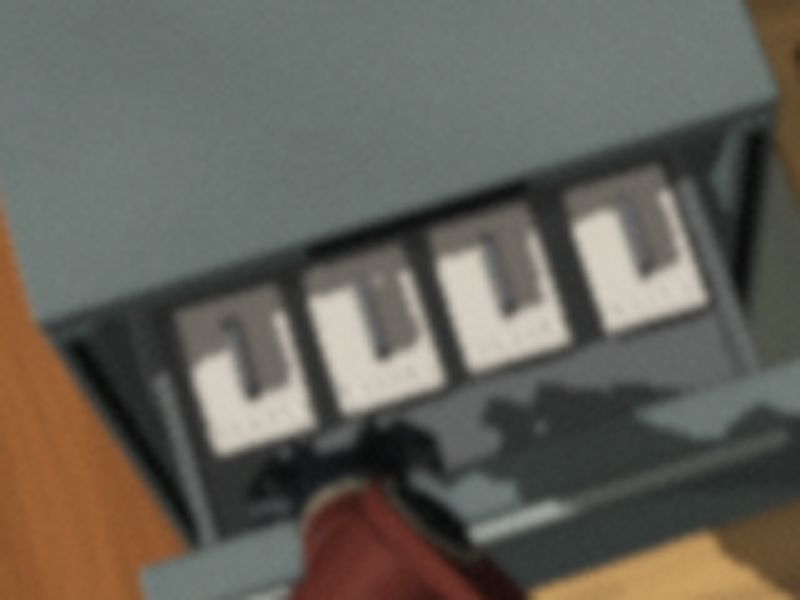

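```bash
python3 -m creep '[[0,0,0,-0.0072,-0.0135,0.0186,0.4],[0,0,0,-0.0072,-0.0135,0.0186,0.4],[0,0,0,-0.0072,-0.0135,0.0186,0.4],[0,0,0,-0.0072,-0.0135,0.0186,0.4],[0,0,0,0,0,0,0.4]]'; python3 - <<'E'
from g import *
g=tcp_for((.5794,.1521,.0154+.072),40)
rel(40,F,g)
i=manip.grab_frame("top");cv2.imwrite('pics/top2.png',i)
crop(i,215,130,315,205,8,'pics/t2a.png');
print(proj("top",manip.state()["tool_pos"]),proj("scene",manip.state()["tool_pos"]))
E
```

```text
time: 3.17
tool_pos: [0.5397, 0.1525, 0.132]
tool_rot: [0.34, 0.007, 0.94, -0.003]
contact_force: [0.2, 0.1, -0.7]
gripper_width: 0.402
turn [-0.1115 -0.2024 -0.0477]
shift in final tool axes [-0.0018  0.0001  0.0784] world [ 0.0518 -0.0006 -0.0589]
t 3.17 pos [0.5397 0.1525 0.132 ] yawY -0.9217269729097524 z [ 0.64   -0.011  -0.7683] F [ 0.2047  0.1125 -0.7267] w 0.40222449173411995
[[254.4802 163.8572]] [[265.253  188.5753]]
```

View pics/t2a.png

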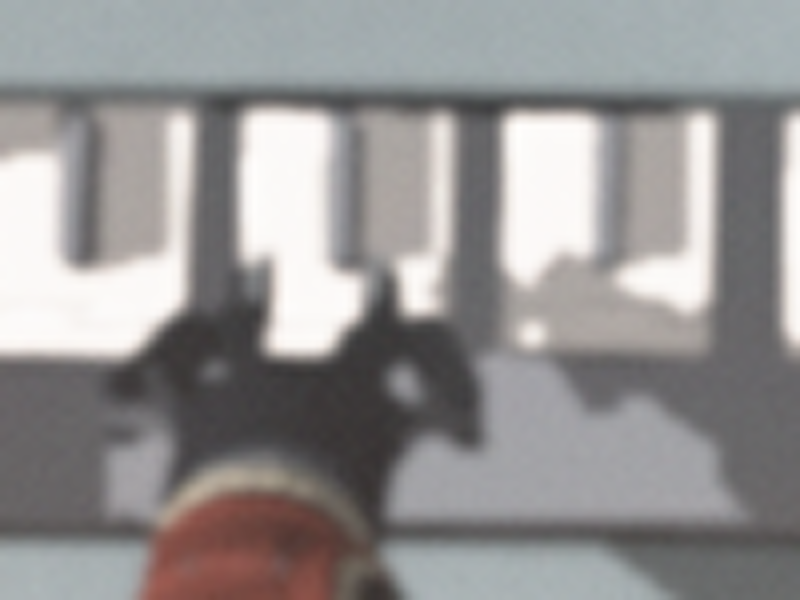

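```bash
python3 - <<'E'
from g import *
print(proj("top",[(.555,.1521,.0154+.078),(.555,.1521,.0154+.046),(.5914,.1519,.0731)]))
for u in(541,):print(back("top",[(196+(u+.5)/8.8-.5,135+200/8.8)],.0934))
for l,r in((428,662),):print(back("top",[(196+(l+.5)/8.8-.5,174.2),(196+(r+.5)/8.8-.5,174.4)],.0614))
E
```

```text
[[256.4408 160.8601]
 [257.6007 162.67  ]
 [257.3071 150.3509]]
[[0.5646 0.1504 0.0934]]
[[0.5192 0.1933 0.0614]
 [0.5181 0.1112 0.0614]]
```

```bash
python3 -m creep '[[0,0,0,-0.0005,0,0.02,0.4],[0,0,0,-0.0005,0,0.02,0.4],[0,0,0,-0.0005,0,0.018,0.4],[0,0,0,0,0,0.012,0.4],[0,0,0,0,0,0,0.4]]'; python3 - <<'E'
from g import *
g=tcp_for((.5794,.1521,.0154+.072),40)
rel(40,F,g)
i=manip.grab_frame("top");cv2.imwrite('pics/top3.png',i)
crop(i,215,130,315,205,8,'pics/t3a.png');
E
```

```text
time: 3.63
tool_pos: [0.5845, 0.1544, 0.0794]
tool_rot: [0.34, 0.006, 0.94, -0.002]
contact_force: [-0.6, -0.6, 0.3]
gripper_width: 0.403
turn [ 0.0346 -0.2116  0.0998]
shift in final tool axes [-0.0013 -0.0024  0.0093] world [ 0.007  -0.0025 -0.0063]
t 3.63 pos [0.5845 0.1544 0.0794] yawY -0.7148572316288124 z [ 0.6399 -0.0085 -0.7684] F [-0.5968 -0.5767  0.2963] w 0.4034158902876435
```

View pics/t3a.png

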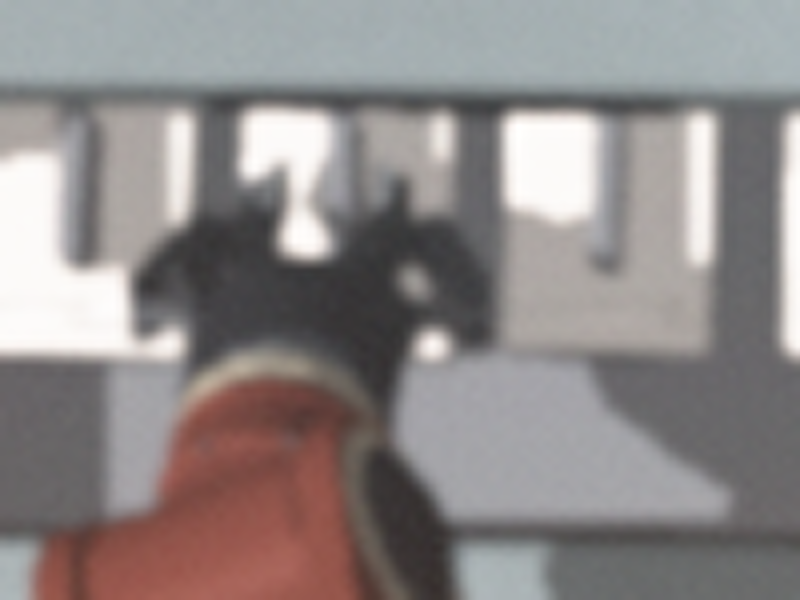

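```bash
python3 -m creep '[[0,0,0,-0.001,0,0.006,0.4],[0,0,0,0,0.004,0,0.4],[0,0,0,0,0.004,0,0.4],[0,0,0,0,0.003,0,0.4],[0,0,0,0,0.003,0,0.4],[0,0,0,0,0.003,0,0.4],[0,0,0,0,0.003,0,0.4],[0,0,0,0,0.003,0,0.4],[0,0,0,0,0.003,0,0.4]]'; python3 - <<'E'
from g import *
rel(40,F,(0.585,.185,.075))
E
```

```text
time: 4.43
tool_pos: [0.5904, 0.1795, 0.0775]
tool_rot: [0.342, 0.006, 0.94, -0.002]
contact_force: [0.2, -2.6, 2.3]
gripper_width: 0.403
turn [ 0.0038 -0.002   0.0217]
shift in final tool axes [ 0.0058  0.0054 -0.0016] world [-0.0054  0.0055 -0.0025]
t 4.43 pos [0.5904 0.1795 0.0775] yawY -0.7945558488477218 z [ 0.6427 -0.0091 -0.7661] F [ 0.2376 -2.5517  2.3156] w 0.4028467930576694
```

```bash
python3 -m creep '[[0,0,0,-0.002,0,-0.0025,0.4],[0,0,0,0,0,0,0.4],[0,0,0,0,0.003,0,0.4],[0,0,0,0,0.003,0,0.4]]'; python3 - <<'E'
from g import *
rel(40,F,(0.585,.185,.075))
E
```

```text
time: 4.77
tool_pos: [0.5903, 0.1849, 0.0805]
tool_rot: [0.342, 0.007, 0.94, -0.003]
contact_force: [1.4, -4.2, 2.1]
gripper_width: 0.401
turn [-0.0545 -0.0357  0.023 ]
shift in final tool axes [0.0076 0.     0.0008] world [-0.0053  0.0001 -0.0055]
t 4.77 pos [0.5903 0.1849 0.0805] yawY -0.8309918743641447 z [ 0.6422 -0.0101 -0.7664] F [ 1.4051 -4.1773  2.1049] w 0.401209931718781
```

```bash
python3 -m creep '[[0,0,0,0,0.003,0,0.4],[0,0,0,0,0.003,0,0.4],[0,0,0,0,0.002,0,0.4]]'; python3 -m creep '[[0,0,0,0,0.0015,0,0.4],[0,0,0,0,0,0,0.4]]'
```

```text
time: 5.02
tool_pos: [0.5904, 0.1934, 0.0805]
tool_rot: [0.342, 0.006, 0.94, -0.003]
contact_force: [0.1, -3.4, 2.2]
gripper_width: 0.404
time: 5.18
tool_pos: [0.5905, 0.1952, 0.0806]
tool_rot: [0.342, 0.006, 0.94, -0.002]
contact_force: [0.4, -2.2, 1.3]
gripper_width: 0.399
```

```bash
python3 - <<'E'
from h import *
i=manip.grab_frame("top");cv2.imwrite('pics/top4.png',i)
crop(i,195,130,315,205,6.6,'pics/t4a.png');
i=manip.grab_frame("scene");cv2.imwrite('pics/scene4.png',i)
crop(i,210,150,330,240,6.6,'pics/s4a.png');
E
```

```text
(no output)
```

View pics/t4a.png

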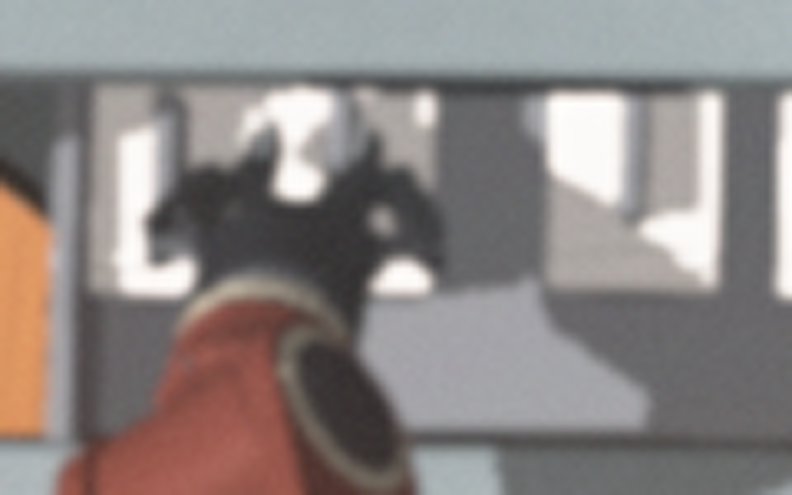

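View pics/s4a.png

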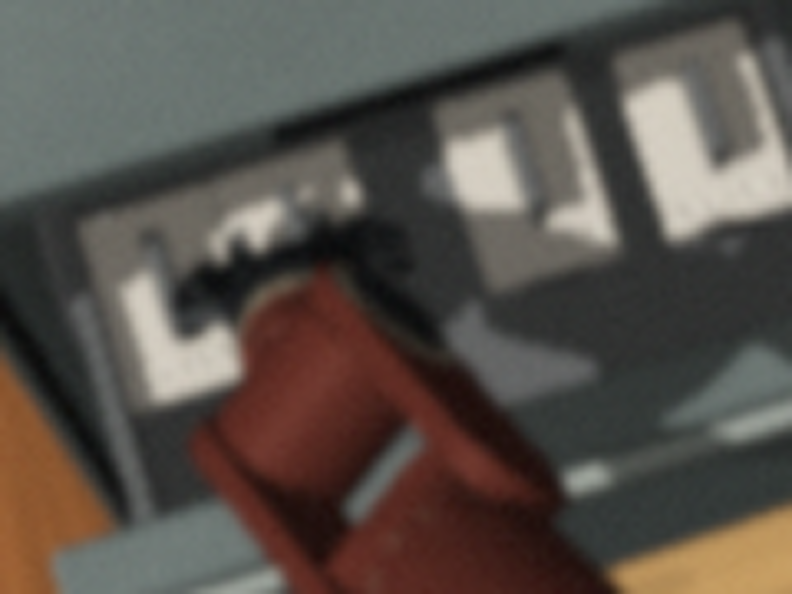

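```bash
python3 -m creep '[[0,0,0,0,0.0015,0,0.4],[0,0,0,0,0,0,0.4]]';python3 -m creep '[[0,0,0,0,0.0015,0,0.4],[0,0,0,0,0,0,0.4]]'
```

```text
time: 5.45
tool_pos: [0.5904, 0.1962, 0.0804]
tool_rot: [0.342, 0.006, 0.94, -0.003]
contact_force: [0.0, -3.4, 1.4]
gripper_width: 0.403
time: 5.62
tool_pos: [0.5903, 0.1963, 0.0804]
tool_rot: [0.341, 0.007, 0.94, -0.004]
contact_force: [-3.5, -10.3, 5.0]
gripper_width: 0.402
```

```bash
python3 -m creep '[[0,0,0,0,-0.006,0,0.4],[0,0,0,0,0,-0.02,0.4],[0,0,0,0,0,-0.03,0.4],[0,0,0,0,0,-0.02,0.4],[0,0,0,0,-0.028,0,0.4],[0,0,0,0,-0.028,0,0.4],[0,0,0,0,-0.028,0,0.4],[0,0,0,0,-0.028,0,0.4],[0,0,0,0,-0.028,0,0.4],[0,0,0,0,0,0,0.4]]'; python3 - <<'E'
from g import *
rel(40,F,(0.591,.050,.0785))
i=manip.grab_frame("top");cv2.imwrite('pics/top5.png',i)
crop(i,195,130,355,205,5,'pics/t5a.png');
E
```

```text
time: 6.45
tool_pos: [0.5434, 0.0488, 0.1342]
tool_rot: [0.343, 0.009, 0.939, -0.003]
contact_force: [-0.3, -0.1, 0.1]
gripper_width: 0.402
turn [-0.164   0.0621 -0.2091]
shift in final tool axes [-0.0006  0.0018  0.0732] world [ 0.0476  0.0012 -0.0557]
t 6.45 pos [0.5434 0.0488 0.1342] yawY -1.0791736530658653 z [ 0.6435 -0.012  -0.7653] F [-0.3437 -0.0878  0.1226] w 0.40164685438058284
```

View pics/t5a.png

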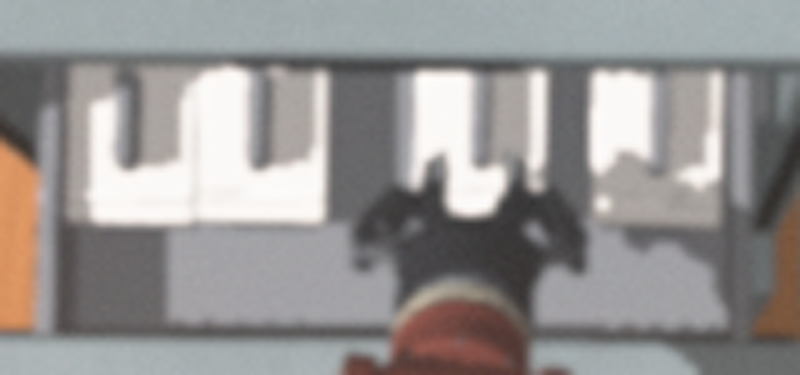

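```bash
python3 -m creep '[[0,0,0,0,0.001,0.025,0.4],[0,0,0,0,0.001,0.022,0.4],[0,0,0,0,0,0.015,0.4],[0,0,0,0,0,0.008,0.4],[0,0,0,0,-0.004,0,0.4],[0,0,0,0,-0.004,0,0.4],[0,0,0,0,-0.003,0,0.4],[0,0,0,0,-0.003,0,0.4]]'; python3 - <<'E'
from g import *
rel(40,F,(0.591,.004,.0785))
i=manip.grab_frame("top");cv2.imwrite('pics/top6.png',i)
crop(i,195,130,355,205,5,'pics/t6a.png');
E
```

```text
time: 7.17
tool_pos: [0.5884, 0.0398, 0.0814]
tool_rot: [0.343, 0.006, 0.939, -0.002]
contact_force: [0.6, -0.3, 0.3]
gripper_width: 0.399
turn [0.0264 0.0644 0.0356]
shift in final tool axes [-0.0005 -0.0358  0.0042] world [ 0.0026 -0.0358 -0.0029]
t 7.17 pos [0.5884 0.0398 0.0814] yawY -0.7693712906735044 z [ 0.6436 -0.0087 -0.7653] F [ 0.6444 -0.2907  0.2656] w 0.39918295224305067
```

View pics/t6a.png

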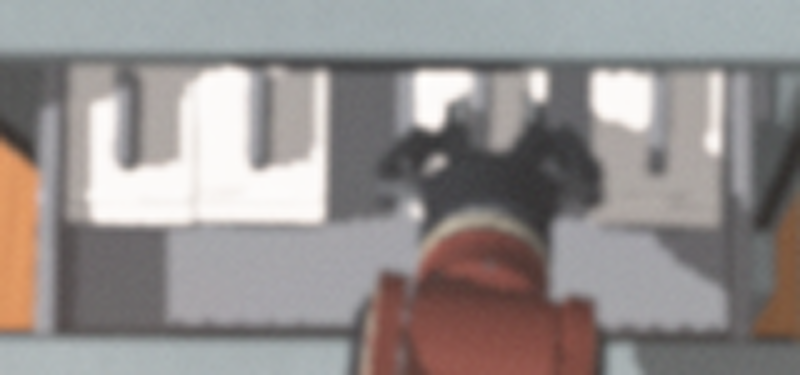

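```bash
python3 -m creep '[[0,0,0,0,-0.003,0.002,0.4],[0,0,0,0,-0.003,0,0.4],[0,0,0,0,-0.003,0,0.4],[0,0,0,0,-0.003,0,0.4]]'; python3 -m creep '[[0,0,0,0,-0.003,0,0.4],[0,0,0,0,-0.003,0,0.4],[0,0,0,0,-0.003,0,0.4],[0,0,0,0,-0.003,0,0.4],[0,0,0,0,-0.003,0,0.4],[0,0,0,0,-0.003,0,0.4]]'; python3 -m creep '[[0,0,0,0,-0.002,0,0.4],[0,0,0,0,0,0,0.4]]'
```

```text
time: 7.55
tool_pos: [0.5899, 0.0276, 0.0798]
tool_rot: [0.343, 0.006, 0.939, -0.002]
contact_force: [-0.5, 2.6, 2.8]
gripper_width: 0.404
time: 8.05
tool_pos: [0.5891, 0.0095, 0.0789]
tool_rot: [0.342, 0.006, 0.94, -0.002]
contact_force: [-0.5, 2.9, 1.4]
gripper_width: 0.401
time: 8.22
tool_pos: [0.589, 0.0073, 0.0788]
tool_rot: [0.342, 0.007, 0.94, -0.003]
contact_force: [0.3, 0.9, 0.1]
gripper_width: 0.4
```

```bash
python3 -m creep '[[0,0,0,0,-0.002,0,0.4],[0,0,0,0,0,0,0.4]]'; python3 -m creep '[[0,0,0,0,-0.0015,0,0.4],[0,0,0,0,0,0,0.4]]';  python3 -m creep '[[0,0,0,0,-0.0015,0,0.4],[0,0,0,0,0,0,0.4]]'
```

```text
time: 8.38
tool_pos: [0.5889, 0.0056, 0.0788]
tool_rot: [0.342, 0.006, 0.94, -0.002]
contact_force: [-1.1, 1.8, 0.9]
gripper_width: 0.399
time: 8.55
tool_pos: [0.5888, 0.0043, 0.0787]
tool_rot: [0.342, 0.006, 0.94, -0.002]
contact_force: [-0.4, 2.9, 1.3]
gripper_width: 0.395
time: 8.72
tool_pos: [0.589, 0.0037, 0.079]
tool_rot: [0.342, 0.007, 0.94, -0.001]
contact_force: [2.1, 9.0, 1.3]
gripper_width: 0.4
```

```bash
python3 -m creep '[[0,0,0,0,0.006,0,0.4],[0,0,0,0,0,-0.02,0.4],[0,0,0,0,0,-0.035,0.4],[0,0,0,0,0,-0.035,0.4],[0,0,0,0,0,-0.02,0.4]]'; python3 - <<'E'
from g import *
from scipy.optimize import least_squares
t=manip.grab_frame("top");s=manip.grab_frame("scene");cv2.imwrite('pics/top7.png',t);cv2.imwrite('pics/scene7.png',s)
for n,im in(("top",t),("scene",s)):
    for d in manip.cut_out("dish_mid",n):
        p=d["pixels"];m=np.argwhere(p).mean(0)[::-1];print(n,d["confidence"],d["rect"],m)
crop(t,400,145,455,205,10,'pics/t7b.png')
crop(s,375,135,425,185,11,'pics/s7b.png')
rel()
E
```

```text
time: 9.13
tool_pos: [0.5178, 0.0094, 0.1654]
tool_rot: [0.343, 0.006, 0.939, -0.003]
contact_force: [0.9, -0.4, 0.4]
gripper_width: 0.397
top 0.68 [410.5, 157.5, 446.1, 197.7] [426.9673 176.4369]
scene 0.61 [385.2, 146.1, 411.2, 175.6] [397.3003 161.1306]
turn [0. 0. 0.]
t 9.33 pos [0.5185 0.0094 0.1634] yawY -0.8133958721473249 z [ 0.6433 -0.0098 -0.7656] F [ 0.3752 -0.7848 -0.5383] w 0.400015756170586
```

View pics/t7b.png

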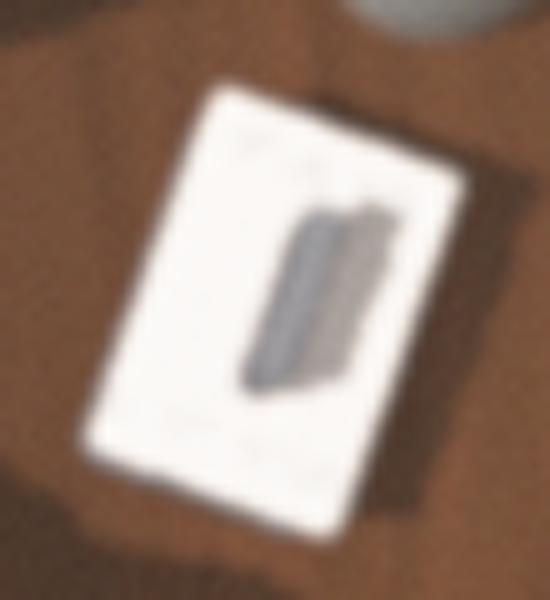

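View pics/s7b.png

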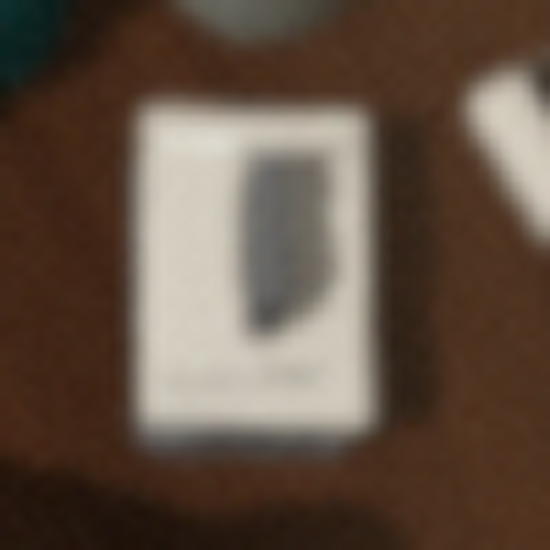

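View pics/top7.png

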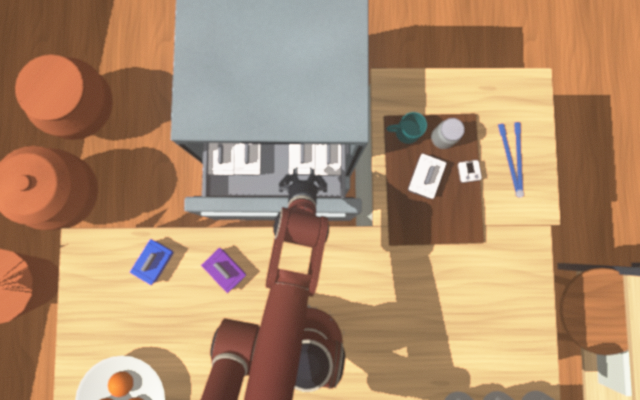

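```bash
python3 - <<'E'
from g import *
from scipy.optimize import least_squares
t=[(222,84),(466,172),(335,542),(85,447)];s=[(143,105),(372,108),(375,428),(138,425)]
t=[(400+(x+.5)/10-.5,145+(y+.5)/10-.5) for x,y in t];s=[(375+(x+.5)/11-.5,135+(y+.5)/11-.5) for x,y in s]
L=np.array([(.06,.04),(.06,-.04),(-.06,-.04),(-.06,.04)])
def pts(p,z):
    c,sn=np.cos(p[2]),np.sin(p[2]);return np.c_[p[0]+c*L[:,0]-sn*L[:,1],p[1]+sn*L[:,0]+c*L[:,1],np.full(4,z)]
for use in("t","s","ts"):
    f=lambda p:np.r_[(proj("top",pts(p,.066))-t).ravel()*("t" in use),(proj("scene",pts(p,.066))-s).ravel()*("s" in use)]
    o=least_squares(f,[.508,-.374,-.37]);print(use,o.x,np.degrees(o.x[2]),o.cost,f(o.x).reshape(-1,2).round(1).tolist())
p=o.x
print("rib top proj",proj("top",[(p[0],p[1],.098)]),"seen",400+29.3,145+30)
q=np.array([p[0],p[1],.02+.070]);yaw=p[2]
g=tcp_for(q,40,yaw);print("tcp",g)
rel(40,yaw,g-.1*tool(40,yaw).as_matrix()[:,2])
for k,u in(("jar",(447.7,133.4)),("timer",(469.9,171.5))):print(k,back("top",u,.05))
E
```

```text
t [ 0.5109 -0.3727 -0.3724] -21.33535428398905 0.544871284004382 [[-0.1, 0.2], [-0.3, 0.6], [-0.1, -0.5], [0.5, -0.3], [0.0, 0.0], [-0.0, 0.0], [0.0, -0.0], [0.0, -0.0]]
s [ 0.5112 -0.3705 -0.3839] -21.994271432531818 0.6674743160578441 [[-0.0, 0.0], [-0.0, 0.0], [-0.0, -0.0], [-0.0, -0.0], [0.0, 0.1], [-0.4, 0.6], [-0.2, -0.0], [0.6, -0.6]]
ts [ 0.511  -0.3718 -0.3768] -21.588211029665832 1.6624575477490624 [[-0.3, 0.2], [-0.5, 0.6], [-0.5, -0.6], [0.2, -0.4], [0.3, 0.1], [-0.2, 0.5], [0.3, -0.2], [1.0, -0.6]]
rib top proj [[429.4204 174.0129]] seen 429.3 175
tcp [ 0.5222 -0.3762  0.0757]
turn [13.322   0.0501 15.9411]
shift in final tool axes [-0.0549 -0.3572  0.0606] world [-0.0561 -0.362  -0.0111]
t 9.33 pos [0.5185 0.0094 0.1634] yawY -0.8133958721473249 z [ 0.6433 -0.0098 -0.7656] F [ 0.3752 -0.7848 -0.5383] w 0.400015756170586
jar [[ 0.6473 -0.4451  0.05  ]]
timer [[ 0.5254 -0.5108  0.05  ]]
```

```bash
python3 -m creep '[[4.44,0,5.31,0,0,0,0.4],[4.44,0,5.31,0,0,0,0.4],[4.44,0,5.31,0,0,0,0.4],[0,0,0,-0.0055,-0.0357,0.0061,0.4],[0,0,0,-0.0055,-0.0357,0.0061,0.4],[0,0,0,-0.0055,-0.0357,0.0061,0.4],[0,0,0,-0.0055,-0.0357,0.0061,0.4],[0,0,0,-0.0055,-0.0357,0.0061,0.4],[0,0,0,-0.0055,-0.0357,0.0061,0.4],[0,0,0,-0.0055,-0.0357,0.0061,0.4],[0,0,0,-0.0055,-0.0357,0.0061,0.4],[0,0,0,-0.0055,-0.0357,0.0061,0.4],[0,0,0,-0.0055,-0.0357,0.0061,0.4],[0,0,0,0,0,0,0.4]]'; python3 - <<'E'
from g import *
yaw=-.375;g=tcp_for((.511,-.3718,.090),40,yaw)
rel(40,yaw,g)
i=manip.grab_frame("top");crop(i,390,130,490,230,6,'pics/t8.png')
E
```

```text
time: 10.5
tool_pos: [0.5068, -0.3624, 0.1462]
tool_rot: [0.332, 0.12, 0.935, -0.043]
contact_force: [0.2, -0.3, -0.5]
gripper_width: 0.401
turn [ 4.3261 -0.8721  5.2722]
shift in final tool axes [ 0.0305 -0.0072  0.0664] world [ 0.0153 -0.0138 -0.0705]
t 10.5 pos [ 0.5068 -0.3624  0.1462] yawY -14.666082258557608 z [ 0.6104 -0.1601 -0.7758] F [ 0.1743 -0.3047 -0.4602] w 0.4006586185963158
```

View pics/t8.png

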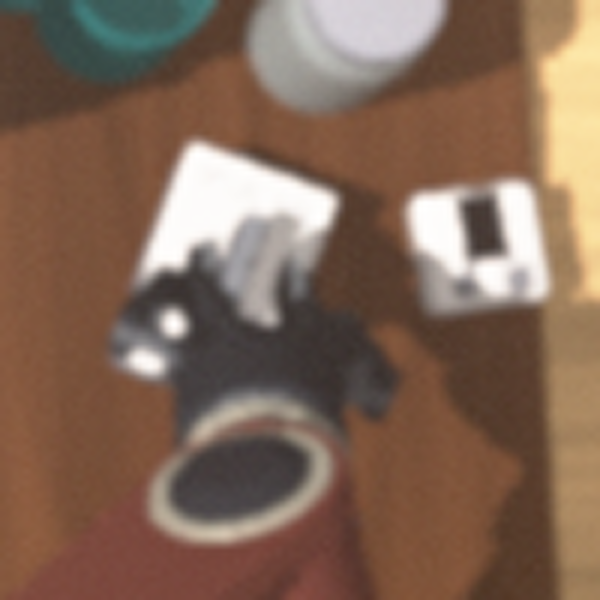

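```bash
python3 -m creep '[[2.16,-0.43,2.64,0,0,0,0.4],[2.16,-0.43,2.64,0,0,0,0.4],[0,0,0,0,0,0,0.4]]'; python3 - <<'E'
from g import *
yaw=-.375;g=tcp_for((.511,-.3718,.090),40,yaw)
rel(40,yaw,g)
E
```

```text
time: 10.8
tool_pos: [0.5075, -0.3542, 0.1458]
tool_rot: [0.336, 0.172, 0.924, -0.061]
contact_force: [0.4, 0.4, -0.3]
gripper_width: 0.401
turn [ 0.3825 -0.0804  0.265 ]
shift in final tool axes [ 0.0284 -0.0151  0.0676] world [ 0.0146 -0.022  -0.0701]
t 10.8 pos [ 0.5075 -0.3542  0.1458] yawY -21.037110997770142 z [ 0.5995 -0.2288 -0.7669] F [ 0.4204  0.4483 -0.3156] w 0.40149634717895166
```

```bash
python3 -m creep '[[0.38,-0.08,0.27,0.0142,-0.0075,0,0.4],[0,0,0,0.0142,-0.0076,0,0.4],[0,0,0,0,0,0,0.4]]'; python3 - <<'E'
from g import *
yaw=-.375;g=tcp_for((.511,-.3718,.090),40,yaw)
rel(40,yaw,g)
i=manip.grab_frame("top");crop(i,390,130,490,230,6,'pics/t9.png')
E
```

```text
time: 11.05
tool_pos: [0.4804, -0.3607, 0.1267]
tool_rot: [0.336, 0.175, 0.923, -0.063]
contact_force: [0.0, -0.1, -0.5]
gripper_width: 0.402
turn [ 0.0478 -0.0671  0.0118]
shift in final tool axes [-0.0013  0.0008  0.0677] world [ 0.0418 -0.0155 -0.051 ]
t 11.05 pos [ 0.4804 -0.3607  0.1267] yawY -21.44619871332155 z [ 0.5976 -0.2343 -0.7668] F [ 0.0209 -0.0681 -0.5284] w 0.40217683512219854
```

View pics/t9.png

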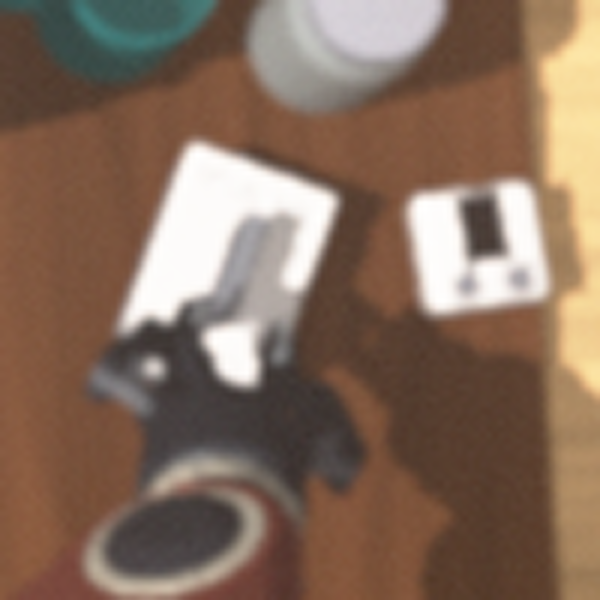

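```bash
python3 - <<'E'
from g import *
c=np.array([.511,-.3718]);d=np.array([np.cos(-.375),np.sin(-.375)])
f=lambda n,P:((proj(n,P)-[390,130]+.5)*6-.5).round(0)
print("rib ends top",f("top",[np.r_[c+k*d,.098] for k in(-.03,0,.03)]))
s,p,r=now();m=r.as_matrix()
print("tcp & tips",f("top",[p,p+m[:,1]*.017,p-m[:,1]*.017]))
print("down",f("top",[p+m[:,2]*.0677]))
E
```

```text
rib ends top [[219. 322.]
 [239. 267.]
 [259. 212.]]
tcp & tips [[234. 317.]
 [201. 305.]
 [266. 330.]]
down [[239. 252.]]
```

```bash
python3 -m creep '[[0,0,0,-0.001,0.001,0.02,0.4],[0,0,0,0,0,0.02,0.4],[0,0,0,0,0,0.016,0.4],[0,0,0,0,0,0.011,0.4],[0,0,0,0,0,0,0.4]]'; python3 - <<'E'
from g import *
yaw=-.375;g=tcp_for((.511,-.3718,.090),40,yaw)
rel(40,yaw,g)
i=manip.grab_frame("top");crop(i,390,130,490,230,6,'pics/t10.png')
E
```

```text
time: 11.52
tool_pos: [0.5243, -0.3769, 0.0782]
tool_rot: [0.337, 0.175, 0.923, -0.064]
contact_force: [-0.2, 0.7, -0.1]
gripper_width: 0.403
turn [0.0266 0.0842 0.0624]
shift in final tool axes [ 0.0033 -0.0002  0.0005] world [-0.0022  0.0007 -0.0025]
t 11.52 pos [ 0.5243 -0.3769  0.0782] yawY -21.421032964490877 z [ 0.5993 -0.2354 -0.7651] F [-0.192   0.6578 -0.0902] w 0.40334641909139235
```

View pics/t10.png

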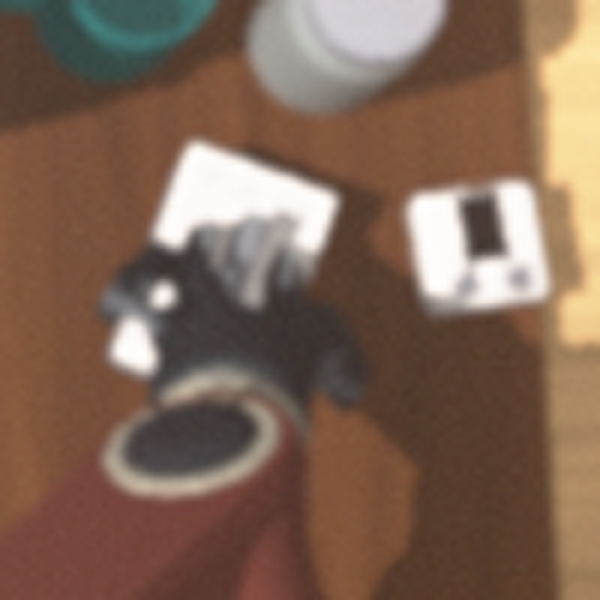

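```bash
python3 -m creep '[[0,0,0,0.003,0,0,0.4],[0,0,0,0,0,0,0.1],[0,0,0,0,0,0,0],[0,0,0,0,0,0,0],[0,0,0,0,0,0,0],[0,0,0,0,0,0,0],[0,0,0,0,0,0,0]]'; python3 - <<'E'
from g import *
rel(40,-.375)
E
```

```text
time: 12.15
tool_pos: [0.5216, -0.3771, 0.0792]
tool_rot: [0.338, 0.175, 0.922, -0.065]
contact_force: [-3.8, 4.0, 4.6]
gripper_width: 0.126
turn [-0.1216  0.3058  0.0565]
t 12.15 pos [ 0.5216 -0.3771  0.0792] yawY -21.52120632530159 z [ 0.6011 -0.2389 -0.7626] F [-3.848   4.0311  4.5911] w 0.12649897428645956
```

```bash
python3 -m creep '[[0,0,0,-0.0026,0,-0.003,0],[0,0,0,-0.0052,0,-0.006,0],[0,0,0,-0.0065,0,-0.0075,0],[0,0,0,-0.013,0,-0.015,0],[0,0,0,-0.013,0,-0.015,0],[0,0,0,0,0,0,0]]'; python3 - <<'E'
from g import *
rel(40,-.375)
s=manip.state();print(s["ft_torque"])
i=manip.grab_frame("top");crop(i,390,130,490,230,6,'pics/t11.png')
i=manip.grab_frame("scene");crop(i,360,110,450,200,6,'pics/s11.png')
E
```

```text
time: 12.65
tool_pos: [0.5241, -0.3797, 0.1465]
tool_rot: [0.341, 0.174, 0.921, -0.068]
contact_force: [-0.1, -1.8, -2.1]
gripper_width: 0.129
turn [-0.3583  0.7418  0.1668]
t 12.65 pos [ 0.5241 -0.3797  0.1465] yawY -21.590866363149928 z [ 0.605  -0.2448 -0.7576] F [-0.103  -1.8223 -2.116 ] w 0.12888542696951022
[ 0.1483  0.6052 -0.0278]
```

View pics/t11.png

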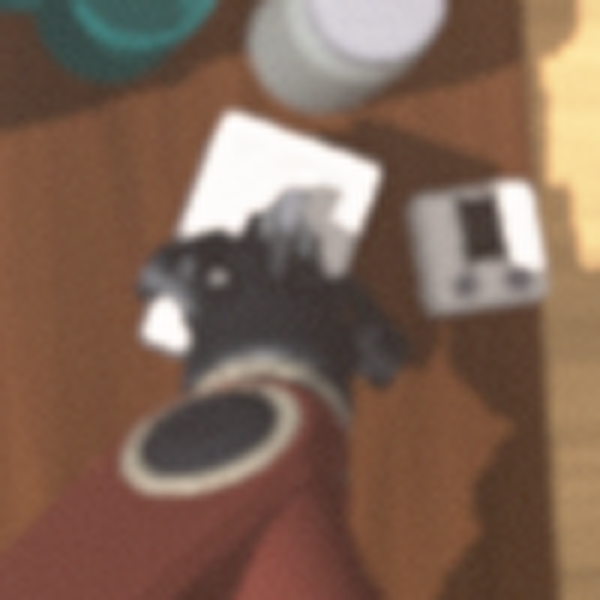

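View pics/s11.png

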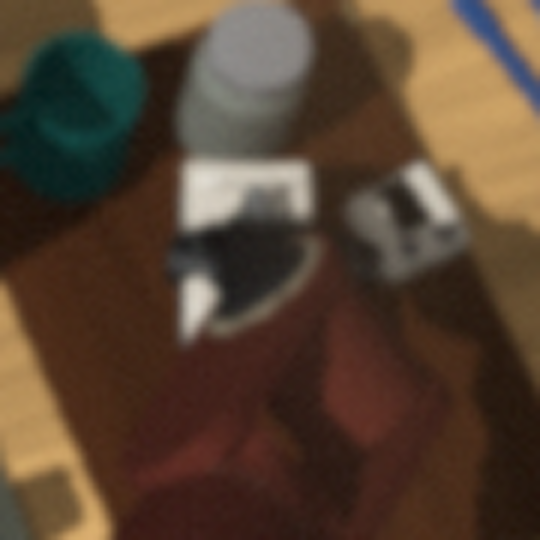

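```bash
python3 - <<'E'
from g import *
rel(40,-.375)
s,p,r=now();print(r.inv().apply([-.03,.12,.038]), r.inv().apply([0,0,1]))
E
```

```text
turn [-0.1742  0.3651  0.1058]
t 12.75 pos [ 0.5225 -0.3777  0.1414] yawY -21.517478683364388 z [ 0.6015 -0.24   -0.7619] F [-0.9945  0.2062 -5.5181] w 0.12797222956764548
[ 0.03    0.1005 -0.0758] [-0.6477 -0.0035 -0.7619]
```

```bash
python3 -m creep '[[0,0,0,0.003,0.0085,-0.0065,0],[0,0,0,0.005,0.0168,-0.0126,0],[0,0,0,0.005,0.0168,-0.0126,0],[0,0,0,0.005,0.0168,-0.0126,0],[0,0,0,0.005,0.0168,-0.0126,0],[0,0,0,0.005,0.0168,-0.0126,0],[0,0,0,0.003,0.0085,-0.0065,0],[-1.1,0,-1.32,0,0,0,0],[-2.2,0,-2.65,0,0,0,0],[-2.2,0,-2.65,0,0,0,0],[-2.2,0,-2.65,0,0,0,0],[-2.2,0,-2.65,0,0,0,0],[-2.2,0,-2.65,0,0,0,0],[-1.1,0,-1.32,0,0,0,0],[0,0,0,0,0,0,0],[0,0,0,0,0,0,0]]'; python3 - <<'E'
from g import *
rel(39.7,F,(.517,.101,.184))
E
```

```text
time: 14.08
tool_pos: [0.4909, -0.2562, 0.1758]
tool_rot: [0.342, 0.007, 0.94, -0.004]
contact_force: [0.3, 0.5, -4.1]
gripper_width: 0.128
turn [-0.2323  0.3445  0.0183]
shift in final tool axes [-0.0215  0.3575  0.0071] world [0.0261 0.3572 0.0082]
t 14.08 pos [ 0.4909 -0.2562  0.1758] yawY -0.9484960771511766 z [ 0.6433 -0.0132 -0.7655] F [ 0.2958  0.5141 -4.1421] w 0.12821671447182012
```

```bash
python3 -m creep '[[0,0,0,-0.0064,0.004,-0.0077,0],[0,0,0,0,0.014,0,0],[0,0,0,0,0.0275,0,0],[0,0,0,0,0.0275,0,0],[0,0,0,0,0.0275,0,0],[0,0,0,0,0.0275,0,0],[0,0,0,0,0.0275,0,0],[0,0,0,0,0.0275,0,0],[0,0,0,0,0.0275,0,0],[0,0,0,0,0.0275,0,0],[0,0,0,0,0.0275,0,0],[0,0,0,0,0.0275,0,0],[0,0,0,0,0.0275,0,0],[0,0,0,0,0.0255,0,0],[0,0,0,0,0.011,0,0],[0,0,0,0,0,0,0],[0,0,0,0,0,0,0]]'; python3 - <<'E'
from g import *
rel(39.7,F,(.517,.101,.184))
i=manip.grab_frame("top");crop(i,195,120,355,220,5,'pics/t12.png')
i=manip.grab_frame("scene");crop(i,200,130,340,235,5.7,'pics/s12.png')
E
```

```text
time: 15.5
tool_pos: [0.4964, 0.1018, 0.1859]
tool_rot: [0.343, 0.005, 0.939, -0.004]
contact_force: [0.9, -0.2, -4.3]
gripper_width: 0.121
turn [-0.1579  0.4502  0.2079]
shift in final tool axes [-0.0147 -0.0005  0.0146] world [ 0.0206 -0.0008 -0.0019]
t 15.5 pos [0.4964 0.1018 0.1859] yawY -0.7555363219501459 z [ 0.6447 -0.0119 -0.7644] F [ 0.9176 -0.248  -4.2941] w 0.12108917291894412
```

View pics/t12.png

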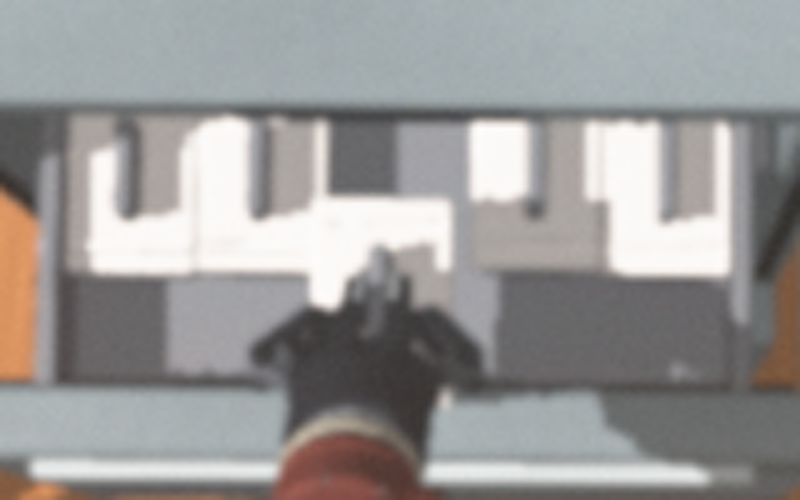

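View pics/s12.png

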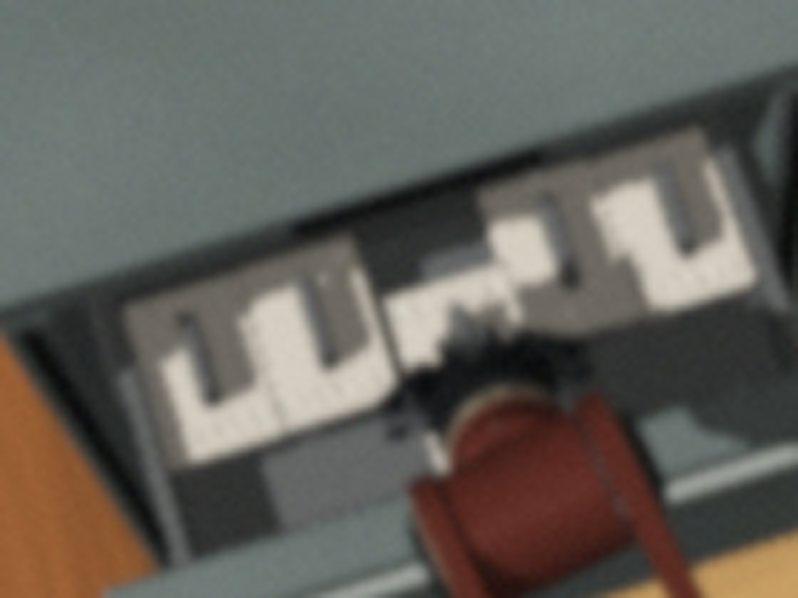

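```bash
python3 -m creep '[[0,0,0,-0.0072,-0.001,0.0061,0],[0,0,0,-0.0145,0,0.0122,0],[0,0,0,-0.0072,0,0.0061,0],[0,0,0,0.005,0,0.006,0],[0,0,0,0.0085,0,0.0102,0],[0,0,0,0.0085,0,0.0102,0],[0,0,0,0.0085,0,0.0102,0],[0,0,0,0.005,0,0.006,0],[0,0,0,0,0,0,0],[0,0,0,0,0,0,0]]'; python3 - <<'E'
from g import *
rel(39.7,F,(.534,.101,.0746+.003))
i=manip.grab_frame("top");crop(i,195,120,355,220,5,'pics/t13.png')
i=manip.grab_frame("scene");crop(i,200,130,340,235,5.7,'pics/s13.png')
E
```

```text
time: 16.43
tool_pos: [0.5346, 0.0981, 0.1298]
tool_rot: [0.343, 0.007, 0.939, -0.005]
contact_force: [0.8, -0.4, -5.2]
gripper_width: 0.125
turn [-0.3123  0.4202  0.1097]
shift in final tool axes [0.0338 0.0029 0.0397] world [-0.0006  0.0029 -0.0522]
t 16.43 pos [0.5346 0.0981 0.1298] yawY -0.9298132415644034 z [ 0.6442 -0.0146 -0.7647] F [ 0.811  -0.4209 -5.1772] w 0.12470570255634449
```

View pics/t13.png

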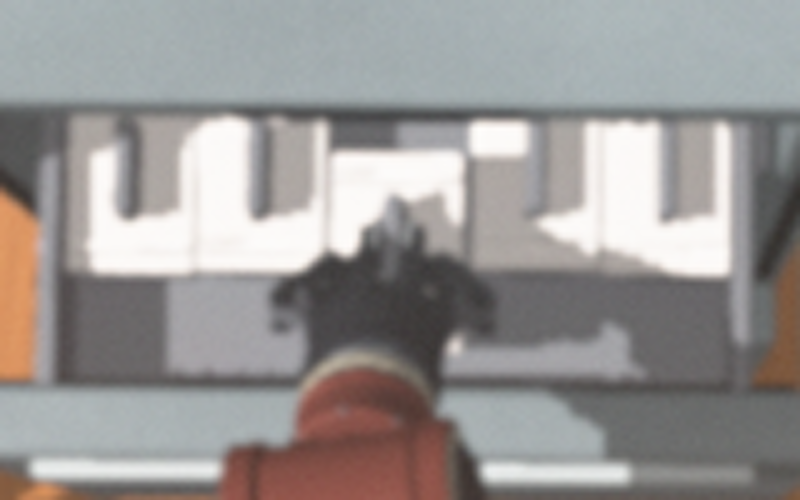

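View pics/s13.png

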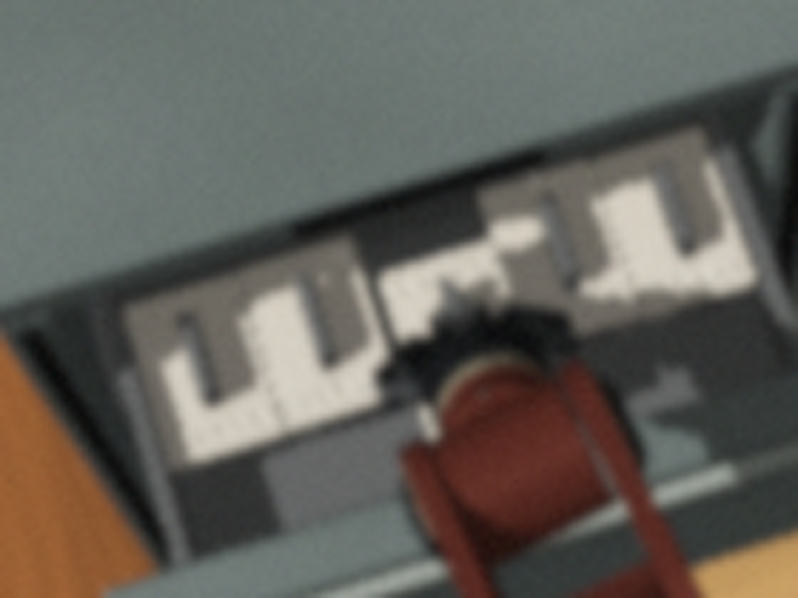

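```bash
python3 -m creep '[[0,0,0,0,0.0035,0,0],[0,0,0,0,0,0,0],[0,0,0,0.005,0,0.006,0],[0,0,0,0.008,0,0.0095,0],[0,0,0,0.005,0,0.006,0],[0,0,0,0,0,0,0]]'; python3 - <<'E'
from g import *
rel(39.7,F,(.534,.101,.0746+.003))
i=manip.grab_frame("top");crop(i,235,130,315,190,10,'pics/t14.png')
E
```

```text
time: 17.03
tool_pos: [0.5334, 0.1018, 0.0989]
tool_rot: [0.341, 0.006, 0.94, -0.005]
contact_force: [-0.6, -0.5, -4.6]
gripper_width: 0.125
turn [-0.3047  0.1563  0.1723]
shift in final tool axes [ 0.0131 -0.0008  0.0168] world [ 0.0006 -0.0008 -0.0213]
t 17.03 pos [0.5334 0.1018 0.0989] yawY -0.8761643826445606 z [ 0.6407 -0.0144 -0.7676] F [-0.5748 -0.4824 -4.6126] w 0.12509171743038766
```

View pics/t14.png

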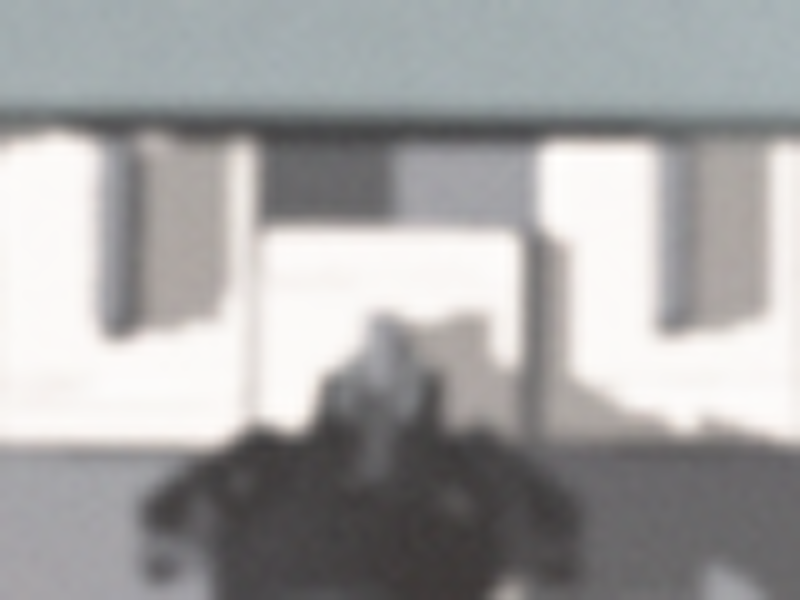

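```bash
python3 -m creep '[[0,0,0,0.0032,0.0012,0.0038,0],[0,0,0,0.0064,0,0.0077,0],[0,0,0,0,0,0,0]]'; python3 -m creep '[[0,0,0,0.0026,0,0.003,0],[0,0,0,0,0,0,0]]';  python3 -m creep '[[0,0,0,0.0019,0,0.0023,0],[0,0,0,0,0,0,0]]'
```

```text
time: 17.33
tool_pos: [0.5346, 0.1031, 0.0859]
tool_rot: [0.342, 0.006, 0.94, -0.005]
contact_force: [0.0, 0.1, -6.1]
gripper_width: 0.131
time: 17.5
tool_pos: [0.5354, 0.1031, 0.0833]
tool_rot: [0.343, 0.006, 0.939, -0.005]
contact_force: [0.2, -0.4, -6.3]
gripper_width: 0.121
time: 17.67
tool_pos: [0.5355, 0.1031, 0.0805]
tool_rot: [0.344, 0.006, 0.939, -0.005]
contact_force: [-0.2, 0.2, -4.7]
gripper_width: 0.125
```

```bash
python3 -m creep '[[0,0,0,0.0013,0,0.0015,0],[0,0,0,0,0,0,0]]'; python3 -m creep '[[0,0,0,0.0013,0,0.0015,0],[0,0,0,0,0,0,0]]';  python3 -m creep '[[0,0,0,0.0013,0,0.0015,0],[0,0,0,0,0,0,0]]'
```

```text
time: 17.83
tool_pos: [0.536, 0.1031, 0.0793]
tool_rot: [0.344, 0.006, 0.939, -0.005]
contact_force: [1.1, -0.4, -3.5]
gripper_width: 0.129
time: 18.0
tool_pos: [0.5375, 0.1033, 0.0793]
tool_rot: [0.346, 0.006, 0.938, -0.005]
contact_force: [0.4, 0.4, 2.2]
gripper_width: 0.125
time: 18.17
tool_pos: [0.5389, 0.1035, 0.0792]
tool_rot: [0.348, 0.006, 0.938, -0.005]
contact_force: [-1.0, 0.2, 7.4]
gripper_width: 0.129
```

```bash
python3 -m creep '[[0,0,0,-0.0026,0,-0.0032,0],[0,0,0,0,0,0,0]]'; python3 - <<'E'
from g import *
rel(39.7,F,(.5955,.1025,.080))
E
```

```text
time: 18.33
tool_pos: [0.5354, 0.103, 0.0792]
tool_rot: [0.344, 0.006, 0.939, -0.005]
contact_force: [-4.2, -5.3, 7.8]
gripper_width: 0.126
turn [-0.2851  0.4998  0.1494]
shift in final tool axes [-0.0468  0.0003  0.0377] world [ 0.0601 -0.0005  0.0008]
t 18.33 pos [0.5354 0.103  0.0792] yawY -0.8821111719613128 z [ 0.6453 -0.0141 -0.7638] F [-4.2314 -5.3103  7.8334] w 0.1257947788391692
```

```bash
python3 -m creep '[[0,0.2,0,-0.0013,0,-0.0015,0],[0,0,0,0,0,0,0]]'
```

```text
time: 18.5
tool_pos: [0.5345, 0.103, 0.0797]
tool_rot: [0.341, 0.006, 0.94, -0.005]
contact_force: [1.4, -0.4, -4.8]
gripper_width: 0.126
```

```bash
python3 -m creep '[[0,0.2,0,-0.0006,0,-0.0008,0],[0,0,0,0,0,0,0]]'; python3 - <<'E'
from g import *
i=manip.grab_frame("top");crop(i,235,130,315,190,10,'pics/t15.png')
rel(39.7,F,(.5955,.1025,.080))
E
```

```text
time: 18.67
tool_pos: [0.5346, 0.103, 0.0807]
tool_rot: [0.339, 0.006, 0.941, -0.005]
contact_force: [-0.3, 0.3, -4.6]
gripper_width: 0.127
turn [-0.288  -0.0043  0.1557]
shift in final tool axes [-0.0463  0.0004  0.0395] world [ 0.0608 -0.0005 -0.0008]
t 18.72 pos [0.5347 0.103  0.0808] yawY -0.8777498674304951 z [ 0.6386 -0.0141 -0.7694] F [ 0.8671  0.7678 -4.7971] w 0.12677417103349087
```

View pics/t15.png

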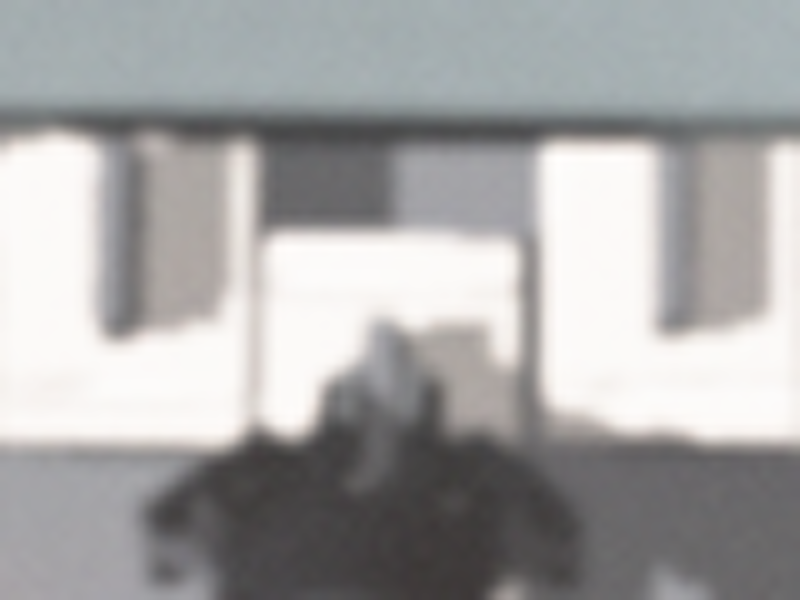

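```bash
python3 -m creep '[[0,0,0,-0.0038,0,0.0032,0],[0,0,0,-0.0038,0,0.0032,0],[0,0,0,-0.0038,0,0.0032,0],[0,0,0,-0.0038,0,0.0032,0],[0,0,0,-0.0038,0,0.0032,0]]';python3 -m creep '[[0,0,0,-0.0038,0,0.0032,0],[0,0,0,-0.0038,0,0.0032,0],[0,0,0,-0.0038,0,0.0032,0],[0,0,0,-0.0038,0,0.0032,0],[0,0,0,0,0,0,0]]'; python3 - <<'E'
from g import *
i=manip.grab_frame("top");crop(i,235,130,315,190,10,'pics/t16.png')
rel(39.7,F,(.5955,.1025,.080))
E
```

```text
time: 19.13
tool_pos: [0.5608, 0.1027, 0.0815]
tool_rot: [0.34, 0.006, 0.94, -0.005]
contact_force: [0.0, -0.3, -4.6]
gripper_width: 0.13
time: 19.55
tool_pos: [0.5811, 0.1023, 0.0819]
tool_rot: [0.341, 0.006, 0.94, -0.005]
contact_force: [0.2, 1.1, -4.7]
gripper_width: 0.126
turn [-0.2822  0.0997  0.1436]
shift in final tool axes [-0.0105  0.0004  0.0108] world [ 0.015   0.0002 -0.0016]
t 19.6 pos [0.5805 0.1023 0.0816] yawY -0.883650376762219 z [ 0.64   -0.014  -0.7683] F [-0.595  -0.6255 -5.2743] w 0.12737961215315993
```

View pics/t16.png

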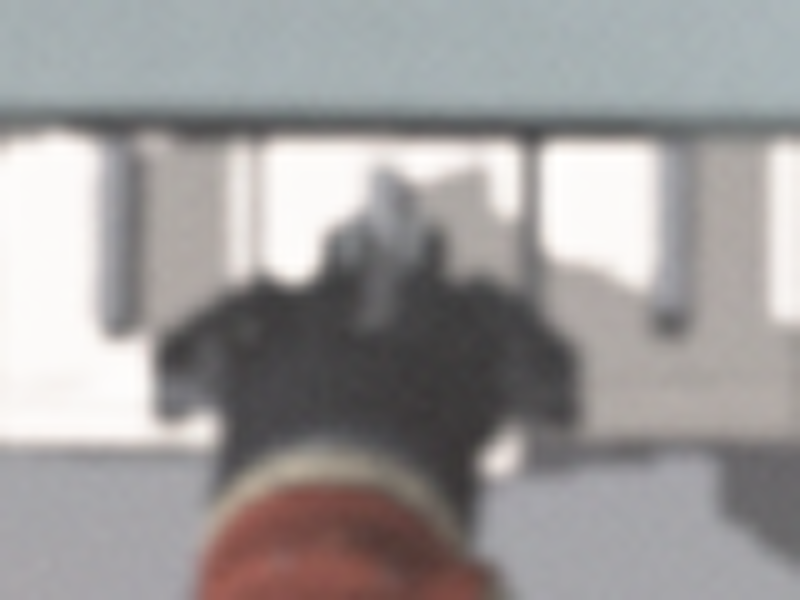

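```bash
python3 -m creep '[[0,0,0,-0.0030,0,0.0028,0],[0,0,0,-0.0030,0,0.0028,0],[0,0,0,-0.0015,0,0.0014,0],[0,0,0,0,0,0,0]]'; python3 -m creep '[[0,0,0,-0.0014,0,0.0014,0],[0,0,0,0,0,0,0]]'; python3 -m creep '[[0,0,0,-0.0014,0,0.0014,0],[0,0,0,0,0,0,0]]'
```

```text
time: 19.93
tool_pos: [0.5908, 0.1022, 0.0811]
tool_rot: [0.341, 0.006, 0.94, -0.005]
contact_force: [0.9, 0.4, -4.1]
gripper_width: 0.125
time: 20.1
tool_pos: [0.5924, 0.1022, 0.0807]
tool_rot: [0.34, 0.006, 0.94, -0.005]
contact_force: [-0.1, -0.1, -4.3]
gripper_width: 0.128
time: 20.27
tool_pos: [0.5944, 0.1022, 0.0806]
tool_rot: [0.34, 0.006, 0.94, -0.005]
contact_force: [-0.4, -0.1, -4.1]
gripper_width: 0.131
```

```bash
python3 -m creep '[[0,0,0,-0.0014,0,0.0014,0],[0,0,0,0,0,0,0]]'; python3 -m creep '[[0,0,0,-0.0014,0,0.0014,0],[0,0,0,0,0,0,0]]'; python3 -m creep '[[0,0,0,-0.0014,0,0.0014,0],[0,0,0,0,0,0,0]]'
```

```text
time: 20.43
tool_pos: [0.5961, 0.1022, 0.0801]
tool_rot: [0.34, 0.006, 0.94, -0.005]
contact_force: [0.5, 0.2, -4.9]
gripper_width: 0.129
time: 20.6
tool_pos: [0.5961, 0.1022, 0.0795]
tool_rot: [0.338, 0.006, 0.941, -0.006]
contact_force: [-29.2, -2.7, 15.3]
gripper_width: 0.126
time: 20.77
tool_pos: [0.5969, 0.1021, 0.079]
tool_rot: [0.336, 0.006, 0.942, -0.006]
contact_force: [-44.2, -3.0, 25.5]
gripper_width: 0.128
```

```bash
python3 -m creep '[[0,0,0,0.0020,0,-0.0018,0],[0,0,0,0,0,0,0]]'; python3 - <<'E'
from g import *
rel(39.7,F,(.5961,.1025,.079))
E
```

```text
time: 20.93
tool_pos: [0.5967, 0.1023, 0.08]
tool_rot: [0.34, 0.006, 0.94, -0.005]
contact_force: [-6.2, 1.0, -1.2]
gripper_width: 0.128
turn [-0.2654  0.0674  0.1554]
shift in final tool axes [0.0012 0.0002 0.0004] world [-0.0006  0.0002 -0.001 ]
t 20.93 pos [0.5967 0.1023 0.08  ] yawY -0.8638067924703847 z [ 0.6395 -0.0137 -0.7686] F [-6.1647  1.0465 -1.2053] w 0.12793157607032632
```

```bash
python3 -m creep '[[0,0,0,0.0006,0,0.0008,0],[0,0,0,0,0,0,0]]'; python3 -m creep '[[0,0,0,0,0,0,0.2],[0,0,0,0,0,0,0.3],[0,0,0,0,0,0,0.4],[0,0,0,0,0,0,0.4],[0,0,0,0,0,0,0.4]]'; python3 - <<'E'
from g import *
i=manip.grab_frame("top");crop(i,195,120,355,220,5,'pics/t17.png')
i=manip.grab_frame("scene");crop(i,200,130,340,235,5.7,'pics/s17.png')
rel(39.7,F,(.5955,.1025,.080))
E
```

```text
time: 21.1
tool_pos: [0.5968, 0.1022, 0.0789]
tool_rot: [0.339, 0.006, 0.941, -0.005]
contact_force: [-14.7, -1.1, 5.9]
gripper_width: 0.128
time: 21.52
tool_pos: [0.5983, 0.1021, 0.08]
tool_rot: [0.341, 0.006, 0.94, -0.005]
contact_force: [1.1, -0.8, 0.5]
gripper_width: 0.397
turn [-0.2769  0.1363  0.1434]
shift in final tool axes [ 0.0014  0.0004 -0.0019] world [-0.0023  0.0004  0.0006]
t 21.62 pos [0.5978 0.1021 0.0794] yawY -0.8805111951934492 z [ 0.6405 -0.0139 -0.7679] F [-0.2266 -0.478  -0.7658] w 0.3982590229399124
```

View pics/t17.png

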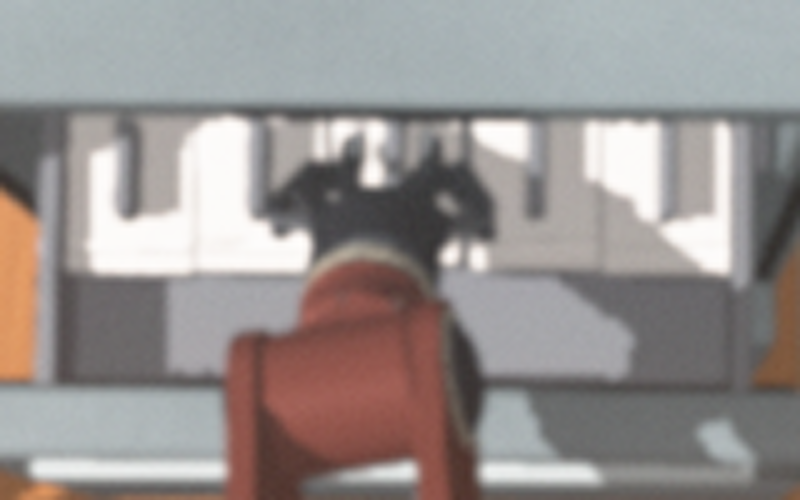

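View pics/s17.png

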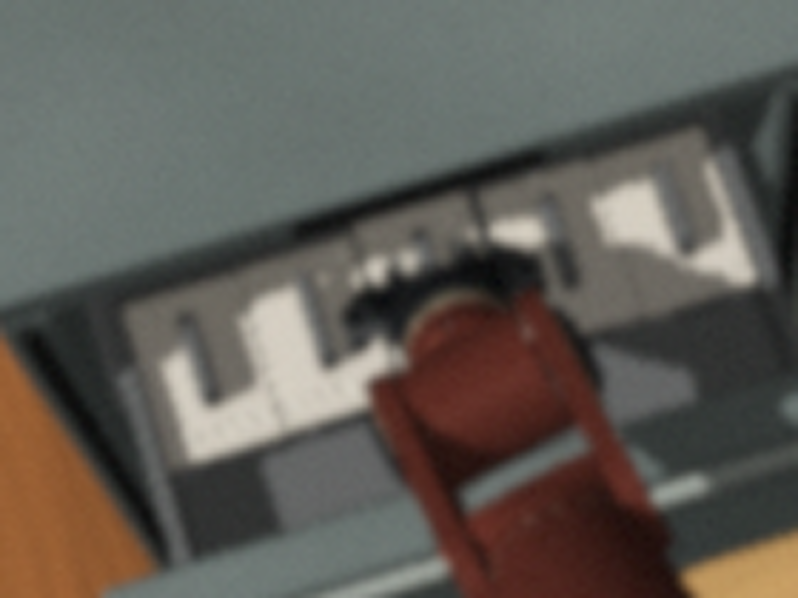

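```bash
python3 -m creep '[[0,0,0,0,0,-0.01,0.4],[0,0,0,0,0,-0.02,0.4],[0,0,0,0,0,-0.035,0.4],[0,0,0,0,0,-0.035,0.4],[0,0,0,0,0,-0.035,0.4],[0,0,0,0,0,-0.035,0.4],[0,0,0,0,0,-0.035,0.4],[0,0,0,0,0,0,0.4]]'; python3 - <<'E'
from g import *
i=manip.grab_frame("top");cv2.imwrite('pics/top18.png',i);crop(i,200,130,280,190,10,'pics/t18a.png');crop(i,265,130,345,190,10,'pics/t18b.png')
i=manip.grab_frame("scene");cv2.imwrite('pics/scene18.png',i);crop(i,200,130,350,235,5.3,'pics/s18.png')
rel()
E
```

```text
time: 22.28
tool_pos: [0.467, 0.1057, 0.2471]
tool_rot: [0.348, 0.006, 0.937, -0.004]
contact_force: [-0.2, 0.2, 1.8]
gripper_width: 0.399
turn [0. 0. 0.]
t 22.38 pos [0.4667 0.1052 0.2398] yawY -0.8570124785537843 z [ 0.6448 -0.0131 -0.7643] F [-0.1227 -0.7598 -0.7317] w 0.4021720013881557
```

View pics/t18a.png

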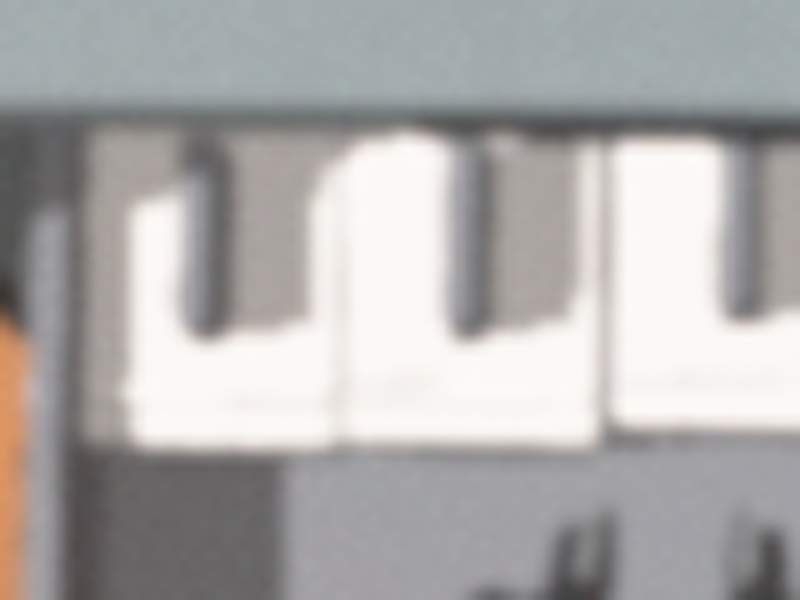

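View pics/t18b.png

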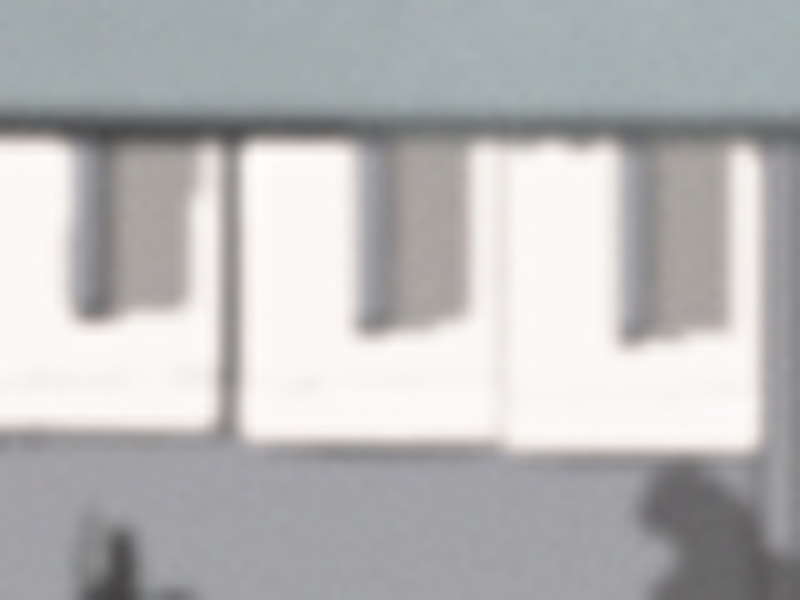

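View pics/s18.png

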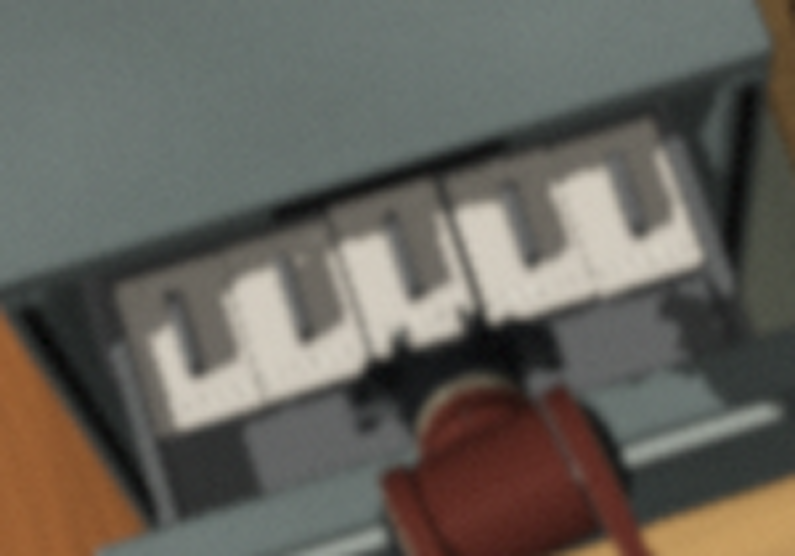

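View pics/top18.png

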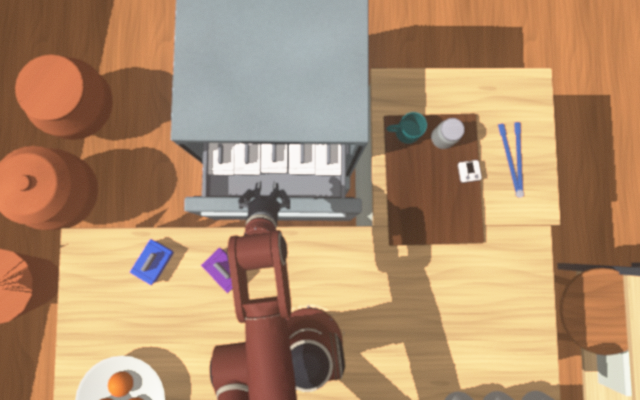

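```bash
python3 - <<'E'
from g import *
for k in("jar","mug","timer"):
    for d in manip.cut_out(k,"top")[:1]:print(k,d["rect"],np.argwhere(d["pixels"]).mean(0)[::-1])
P=np.load("fit.npy");P[2]=.020
import fit
# front lid edges -> drawer frame
for n,uv in (("r1",(200+21,130+44.4)),("r2",(200+47,174.4)),("new",(200+71,130+42.9)),("r3",(265+37,130+44)),("r4",(265+63,130+45))):
    w=back("top",uv,.066)[0]-np.array([P[0],P[1],0]);c,s=np.cos(P[3]),np.sin(P[3]);print(n,c*w[0]+s*w[1],-s*w[0]+c*w[1])
E
```

```text
jar [391.1, 111.6, 421.9, 143.3] [409.4607 127.7016]
mug [391.9, 112.6, 426.7, 143.7] [409.9438 127.8493]
timer [460.5, 160.3, 482.4, 183.3] [469.764 171.219]
r1 -0.12782541120332558 0.16287433293822087
r2 -0.12714464924105393 0.08301840695947302
new -0.12184596963342346 0.009282836409286604
r3 -0.12445542688915658 -0.08626369518734844
r4 -0.12688771126232962 -0.16649001924962734
```

```bash
python3 -c "
from plant import manip
print(manip.state()['contact_force']);print(manip.job_done())"
```

```text
[-0.33463364 -0.07450224 -0.14650989]
the job is handed in; nothing more can be done
None
```

The full box is now in the middle of the drawer row with two boxes on either side, and the job is handed in at about 22 s of the 67 s allowed.

**Moves:** I slid the row2 and row3 boxes sideways by their ribs with the jaws part open around them. Each pair went until it touched its side wall, where the force rose to about 10 N. I then pinched the full box's rib with the tool leaning back 40°, carried it over level and lowered it into the gap. I slid it back to the partition, released it and backed the arm clear.

**Last checks:**
- **Row:** the pictures show five boxes flat and square in one row. The tool force was near zero at hand-in.
- **New box:** its front lid edge measures about 122 mm before the partition, against 120 mm when fully home; the measurement error is about 2 mm. The push met a firm stop there.
- **Neighbours:** the other four stand about 3–6 mm further forward than the new box. I left that gap, since they started up to 7 mm short of the partition.
- **Mug and timer:** the detector found both at their starting pixels.
- **Jar:** the detector marked the mug as the jar in the last picture, so I judged the jar by eye. It stands where it began, near pixel (448, 133).

**Firmer contacts:** the final push peaked at about 44 N along x (about 51 N in all at the wrist), through the fingers and the gripped box. I eased it off before releasing. The box also touched the tray floor with about 8 N while I was finding the floor height.

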